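# Lift a glass negative off its drying rack with a spatula and box it

## Robot

A 6-joint arm with a two-finger parallel gripper is mounted at the origin on the work surface. World frame = base frame: x ahead of the robot, y to its left, z up, the work surface at z = 0. Lengths are in mm, angles in rad, forces in N, time in s.
With the tool pointing down it reaches from about 350 to 875 mm from the base axis. Payload 4.2 kg.
Tool frame: the origin (TCP) lies on the mounting face of the last link; the fingertips stand 173 mm ahead of it and the grasp point (between the pads) lies 155 mm ahead of it; z points along the fingers, y is the direction in which the jaws open and shut (so a half turn about z gives the same grasp; the last joint's range is limited). The gripper opens to 85 mm and grips with 20 to 120 N. Pads are 22 mm wide; open, the fingers measure 114 mm over their backs; the gripper's body (76 mm by 85 mm) begins 54 mm behind the grasp point. The pads swing forward as they close: fully open they stand 13 mm farther back than shut.
Start: joints at [1.381, 0.385, 0.008, 0, -1.194, -0.259], TCP at [271.144, 563.099, 404.712] pointing down, gripper open.
Joint ranges: [-3.14, 3.14], [-1.21, 2.06], [-1.07, 1.41], [-3.16, 2.05], [-2.99, -0.16], [-3.1, 3.1]. Speed limits (rad/s): [2.79, 2.79, 3.14, 3.14, 3.14, 3.14].

## Interface

Orientations are given as a unit quaternion [x, y, z, w].
In Python, from bench import arm gives the robot as it stands.
- The arm moves only by the shell command python3 -m jog 'ROWS' [OPENING]. ROWS is JSON, a list that holds one entry, the list of rows, each a list of 4 numbers: the shift along the tool's x, y, z in mm, then the turn about the tool's z in degrees. In form: [[[x, y, z, spin], ...]]. A call has exactly 5 rows; each row is the pose to reach, as a shift and turn from the pose measured when the call began, along the tool's axes at that moment; what a row does not reach only later rows make up. A row lasts 1/8 s, in which the tool goes at most 62.5 mm and 10.7 degrees, less where a joint would pass 70% of its speed; a pose out of reach is approached as far as the arm can. A call with a gripper value outside its range is refused whole. OPENING is the finger opening in mm, from 0 to 85.4, set as the call begins (- or left out, the last holds). The fingers move at their own pace and stop on an object; the grip force is fixed at half the most. Time passes only in rows, so rows that repeat a pose let the fingers close, or fill a call up. It gives the time, the measured TCP pose, the force and the opening at its end, in the units of the state.
- arm.read_state(): the state, without advancing time (a new reading comes with each control period).
- arm.get_image(name): name is "scene" or "top" or "wrist"; returns (picture, depth): 420x560x3 uint8, blue, green, red; 420x560 float32, mm along the optical axis (not along the pixel's ray), 0 where there is no reading.
- arm.camera_params(name): a dict with "mtx" (3x3 intrinsics, pixels), "R" (3x3) and "t" (3): a world point X has camera coordinates R X + t. Camera axes: x right, y down, z forward; pixel columns grow to the right and rows downward; lengths in mm; the calibration is good to about 2 mm. A picture is of the moment at which its call begins: read the wrist's pose just before it. camera_params takes no time and is no camera call; for the wrist camera it gives the pose at the moment of the call.
- arm.job_done(): hands the job in, once; it reports no verdict.
The state is a dict: "clock": time; "joints": joint angles; "joint_vel": joint speeds; "joint_efforts": joint torques, N m; "position": TCP position; "ee_rot": TCP orientation; "contact_force": force on the tool from outside, world axes, zero at the start; "wrist_torque": the same for the moment, N m; "gripper_width": finger opening in mm.
Only numpy, scipy, OpenCV 4.12 (cv2) and the standard library are available. Lean on these libraries where they do the work, as an engineer would, in place of code of your own. Each camera call takes 0.05 s, during which the arm holds its last target.

## Task

A fragile glass negative lies on the low drying rack: take the cranked spatula (the lifter) from its mat, slide its blade under the plate between the rails, and carry the plate level on the blade into the open archive box, setting it down gently and flat on both foam strips, without the gripper itself ever touching the plate. Draw the blade out, lay the lifter back flat along its mat, and shut the box's lid completely, leaving the other things on the bench undisturbed.

Things in the scene. Friction and masses are not known exactly. Their poses are not given: they have to be found in the camera images.
- rack: fixed low beech drying rack, 130 long (its x), 164 wide, 18 high. Two felt-topped rails along x, inner faces at y = -50 and +50, each 32 wide, tops at z = 18. Between them it is open at both ends, but for two flat crosspieces 5 high on the bench. Origin: centre of its underside, on the bench. Its front (-x) faces the middle of the bench: the blade goes in along +x.
- plate: loose glass negative: dark slab bound in black tape, brown picture up, 100 (its x) x 150 (its y) x 4 thick, about 160 g, lying level across both rails of the rack, its x along the rack's x within a few degrees. Origin: centre of its underside.
- lifter: loose cranked spatula, 180 g. Flat steel blade 100 long (x -50 to 50), 80 wide (64 at the free edge), 2 thick; neck rising from x = -45 to -88; wooden handle parallel to the blade, x -88 to -200, 18 wide (y), 22 tall, centre line at z = 38. Lies flat on its blade, handle in the air; centre of mass near x = -33. Origin: centre of the blade's underside; +x to the blade's free edge.
- lifter_grip (a point): good grip point at the centre of the lifter's handle section, gripped across its 18 mm width from above: x = -115, y = 0, z = 38 in the lifter's frame; axes as the lifter.
- lifter_mid (a point): point midway along the lifter's whole length, at the height of the blade's underside: x = -75, y = 0, z = 0 in the lifter's frame; axes as the lifter.
- mat: fixed thin grey-green mat for the lifter, 270 long (its x) x 120 wide x 3 thick. Origin: centre of its underside, on the bench. The lifter starts on it lengthwise, lifter_mid near the mat's centre, both x axes roughly alike.
- box: fixed grey board archive box, base 130 (its x) x 182 (y) outside; floor 4 thick; walls 3 thick, 40 high at back (+x) and sides; front (-x, to the middle of the bench) open. Foam strips along x at y = 50 to 88 and -50 to -88, full depth, tops at z = 16; the 100 mm gap between is open to the front. Origin: centre of its underside, on the bench. The plate belongs centred, x along the box's x.
- box_lid (a joint): lid angle: 0 shut, grows opening (limit 1.85); starts standing open, 1.6 to 1.8. Hinge along the box's y at x = 65, z = 40 in the box's frame. Lid 90 g, 137 from hinge to front edge, 190 wide, 3 thick, with an apron 38 deep that closes the box's front. Slight friction holds it near upright; tipped below 1.2 (pushed from behind) it falls shut slowly and stays shut.
- lid_edge (a point): middle of the lid's front edge, outer face, 134 from the hinge; it is the top of the lid while it stands open. With the lid shut its axes are the box's.
- punch: bystander: loose cream and black desk hole punch, 105 x 120 x 75 high, beyond the mat; origin: centre of its underside.
- weight: bystander: loose dark blue covered weight, 60 x 100 x 36 high, beyond the mat and rack; origin: centre of its underside.
- brush_pot: bystander: loose white pot 74 across, 90 high, with brushes up to 205 high, to the left of the rack; origin: centre of its underside.
Not all that is in view belongs to the job. There is more than one size of the box; the one meant has the size given above. What is shaped like the plate but green or orange is not meant.

How it is judged (in metres and radians):
On the way, in this order (a step that is already met when the one before it is completed fails the run):
1. the plate is carried on the lifter's blade, lifted clear of the rack (contact force between plate and lifter above 0.6 N and contact force between plate and rack below 0.05 N and z of plate in the frame of rack above 0.035 m), for 0.3 s.
2. the plate rests flat on the box's foam strips with the blade drawn out (x of plate in the frame of box between -0.015 and 0.015 m and y of plate in the frame of box between -0.016 and 0.016 m and z of plate in the frame of box between 0.012 and 0.02 m and angle between plate's own z axis and vertical below 0.05 rad and linear speed of plate below 0.02 m/s and contact force between plate and lifter below 0.05 N and horizontal distance between lifter and plate above 0.1 m), for 0.2 s.
At the end, for the whole second after the job is handed in: Plate at rest, level, on both foam strips in the box (centre within 15 mm of the box's along, 16 mm across); lid shut (under 0.06 rad); lifter at rest, flat on its mat, its middle within 55 mm along and 45 mm across of the mat's centre, lengthwise within 0.35 rad, either way round (x of plate in the frame of box between -0.015 and 0.015 m and y of plate in the frame of box between -0.016 and 0.016 m and z of plate in the frame of box between 0.012 and 0.02 m and angle between plate's own z axis and vertical below 0.05 rad and linear speed of each of plate, lifter below 0.02 m/s and value of joint box_lid below 0.06 rad and angle between lifter's own z axis and vertical below 0.06 rad and x of lifter_mid in the frame of mat between -0.055 and 0.055 m and y of lifter_mid in the frame of mat between -0.045 and 0.045 m and z of lifter_mid in the frame of mat between 0.0005 and 0.007 m and angle between the x axis of lifter and the x axis of mat, either way round below 0.35 rad); the robot touches nothing.
It fails at once if the gripper touches the plate (contact force between plate and the fingers above 0.3 N or contact force between plate and the arm above 0.3 N).
It fails at once if the plate tips more than 0.3 rad from level (angle between plate's own z axis and vertical above 0.3 rad).
It fails at once if the plate is dropped or knocked hard into the box (over 20 N) (contact force between plate and box above 20 N).
It fails at once if the hole punch, the blue weight or the brush pot is moved more than 20 mm (distance of any of punch, weight, brush_pot from where it was at the start of the episode above 0.02 m).
It also fails if it takes over 72 s, if anything falls off the work surface, if the arm or the gripper's body presses on something with over 40 N, if the wrist force passes 120 N, or if a joint passes its speed limit or range.

## Working session

There is one attempt and no reset: what is moved stays moved. The work goes in short steps, Python scripts to look and compute and a shell command to move; the robot and the scene stay as the last step left them, time stands still between calls to the robot, and variables do not carry over. Pictures are saved under pics/ and viewed, and the job is handed in when it is done.

```bash
ls; mkdir -p pics
python3 - <<'E'
from bench import arm
import cv2,numpy as np
s=arm.read_state();print(s)
for n in ("scene","top"):
    im,d=arm.get_image(n);cv2.imwrite(f"pics/{n}0.png",im);np.save(f"pics/{n}0.npy",d)
    p=arm.camera_params(n);print(n,p);np.savez(f"pics/{n}0cam.npz",**p)
E
```

```text
pics
{'clock': 0.0, 'joints': array([ 1.38063476e+00,  3.85539160e-01,  6.60993471e-03, -5.14609710e-04,
       -1.19402310e+00, -2.58591441e-01]), 'joint_vel': array([ 1.53430980e-03,  1.24249042e-03,  1.02405004e-05, -1.84633888e-03,
        7.83033744e-04, -1.15164798e-03]), 'joint_efforts': array([-2.17905936e-04, -3.92290485e+01,  1.88406086e+01,  4.18613479e+00,
       -4.55878529e-03, -5.52391327e-06]), 'position': array([271.03045058, 562.9333306 , 403.62314551]), 'ee_rot': array([ 9.74911304e-01, -2.22590946e-01, -2.02137946e-04,  1.08555066e-03]), 'contact_force': array([ 0.21222022,  0.00915206, -0.0360603 ]), 'wrist_torque': array([-0.01180661, -0.04107028, -0.04838114]), 'gripper_width': 85.22343082075623}
scene {'mtx': array([[445.0427417 ,   0.        , 283.05683271],
       [  0.        , 445.0427417 , 204.58201236],
       [  0.        ,   0.        ,   1.        ]]), 'R': array([[-0.66604516,  0.74591066, -0.00106651],
       [ 0.53521938,  0.47691597, -0.69720254],
       [-0.51954217, -0.46493919, -0.71687341]]), 't': array([ 286.33367596, -267.39002093, 1679.53556372])}
top {'mtx': array([[387.40117906,   0.        , 277.81275129],
       [  0.        , 387.40117906, 211.73678219],
       [  0.        ,   0.        ,   1.        ]]), 'R': array([[-0.00774217, -0.99996379, -0.00353349],
       [-0.99236424,  0.00811823, -0.12307442],
       [ 0.12309865,  0.00255365, -0.99239115]]), 't': array([ 88.40963429, 526.51454289, 918.35185348])}
```

View pics/scene0.png

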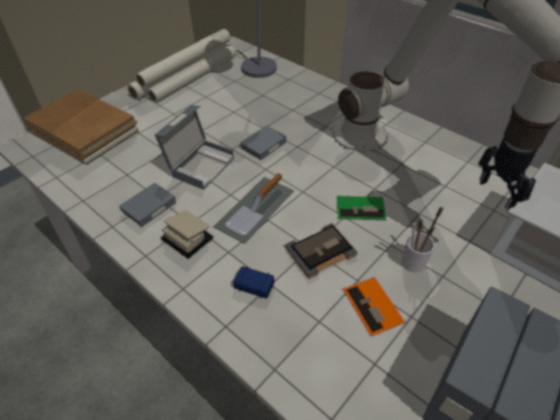

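View pics/top0.png

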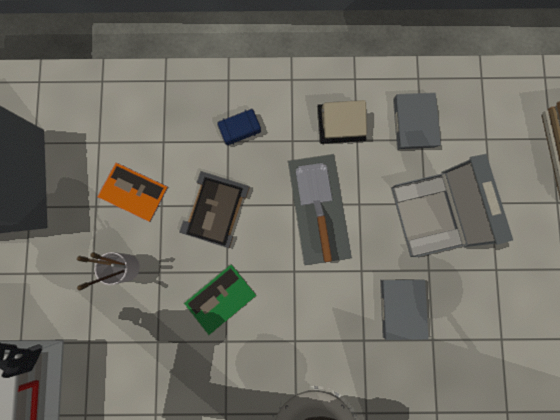

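Top view: the open box is at (440,212). Two closed grey boxes sit at (417,121) and (405,308); these are smaller and have no open lid. The brown plate on the rack is at (215,208), with green (220,298) and orange (133,191) decoys. The lifter is on its mat at (320,210). I'll enlarge to confirm.

Run:
```python
import cv2,numpy as np
im=cv2.imread("pics/top0.png")
def crop(n,x0,y0,x1,y1,f):
    c=cv2.resize(im[y0:y1,x0:x1],None,fx=f,fy=f,interpolation=cv2.INTER_CUBIC)
    c=cv2.convertScaleAbs(c,alpha=1.6,beta=15)
    cv2.imwrite(n,c);print(n,c.shape)
crop("pics/c_rack.png",170,160,260,260,6)
crop("pics/c_lift.png",275,145,365,275,4.5)
crop("pics/c_box.png",380,145,515,265,5)
```

```text
pics/c_rack.png (600, 540, 3)
pics/c_lift.png (585, 405, 3)
pics/c_box.png (600, 675, 3)
```

View pics/c_rack.png

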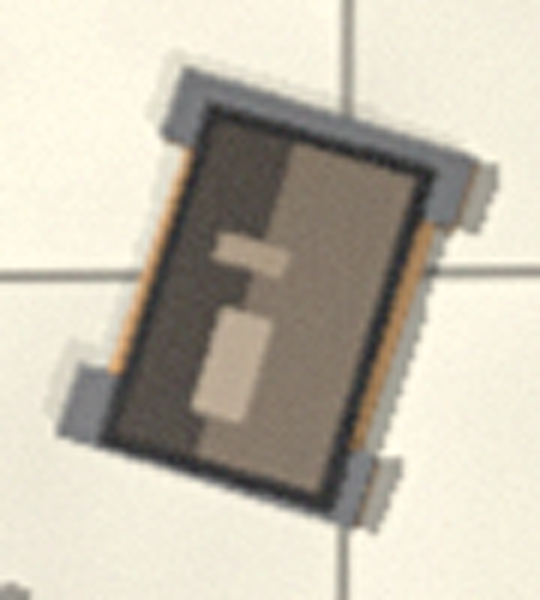

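View pics/c_lift.png

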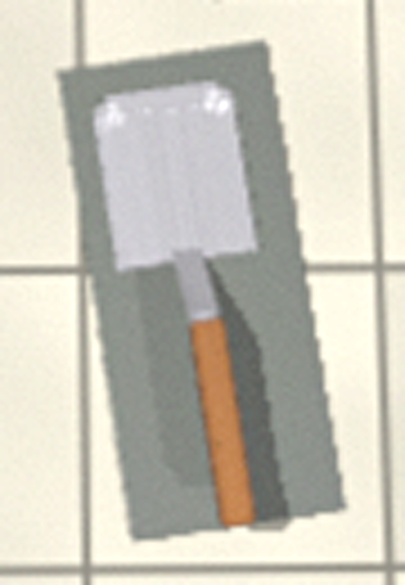

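View pics/c_box.png

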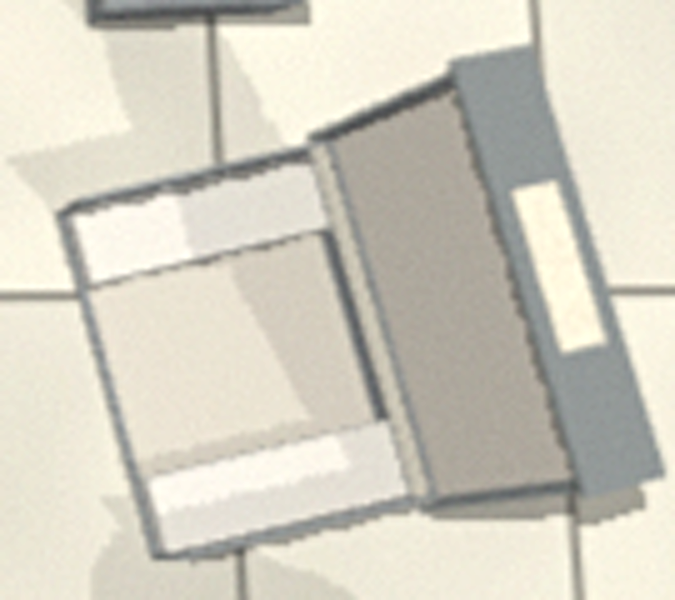

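```bash
cat > h.py <<'E'
import numpy as np, cv2
from scipy.optimize import least_squares
def ray(cam,uv,z):
    uv=np.atleast_2d(np.float64(uv)); K,R,t=cam["mtx"],cam["R"],np.ravel(cam["t"])
    c=-R.T@t; d=(np.c_[uv,np.ones(len(uv))]@np.linalg.inv(K).T)@R
    s=(z-c[2])/d[:,2]; return (c+d*s[:,None])[:,:2]
def fit(local,world,th0):
    local=np.float64(local);world=np.float64(world)
    def res(p):
        c,s=np.cos(p[2]),np.sin(p[2])
        return ((local@np.array([[c,s],[-s,c]])+p[:2])-world).ravel()
    r=least_squares(res,[*world.mean(0),th0])
    return r.x,np.round(r.fun.reshape(-1,2),1)
def show(n,p,r): print(n,"x,y=%.1f %.1f th=%.2f deg"%(p[0],p[1],np.degrees(p[2])),"res",r.tolist())
E
python3 - <<'E'
from h import *
cam=np.load("pics/top0cam.npz")
g=lambda pts,f,o,z: ray(cam,np.array(pts)/f+np.array(o)+0.5/f-.5,z)
# rack: image top = world +x; rack +x to left => rack +y = ... heading ~72, +y heading 162 (world -x) = image bottom
show("rack",*fit([[65,-82],[-65,-82],[65,82],[-65,82]],g([(187,68),(480,162),(60,435),(357,525)],6,(170,160),18),1.25))
show("plate",*fit([[50,-75],[-50,-75],[-50,75],[50,75]],g([(208,108),(435,172),(330,510),(104,440)],6,(170,160),22),1.25))
show("mat",*fit([[135,60],[135,-60],[-135,-60],[-135,60]],g([(58,72),(267,42),(343,508),(133,540)],4.5,(275,145),3),.1))
show("lifter",*fit([[-88,0],[-200,0]],g([(205,320),(237,523)],4.5,(275,145),52),.1))
show("blade",*fit([[50,32],[50,-32],[-50,40],[-50,-40]],g([(105,92),(222,82),(117,270),(257,250)],4.5,(275,145),5),.1))
show("box",*fit([[-65,91],[-65,-91],[65,91],[65,-91]],g([(62,212),(158,555),(310,145),(415,500)],5,(380,145),40),-1.3))
print(np.diff(g([(62,212),(158,555),(310,145),(415,500)],5,(380,145),40),axis=0))
E
```

```text
rack x,y=537.6 241.6 th=71.96 deg res [[1.1, -0.3], [2.1, -0.4], [-0.5, 0.6], [-2.7, 0.0]]
plate x,y=532.7 241.6 th=73.29 deg res [[2.4, -0.5], [1.7, -1.1], [-1.7, -0.5], [-2.4, 2.0]]
mat x,y=538.8 -20.1 th=7.94 deg res [[1.0, -0.4], [1.0, 0.7], [-1.0, -1.3], [-0.9, 0.9]]
lifter x,y=603.3 -5.4 th=7.70 deg res [[1.7, 0.2], [-1.7, -0.2]]
blade x,y=603.6 -7.4 th=6.50 deg res [[-1.2, -1.7], [0.8, 1.5], [1.0, 0.3], [-0.6, -0.2]]
box x,y=515.8 -277.8 th=-76.99 deg res [[4.7, 2.4], [-5.1, 0.1], [1.5, -0.8], [-1.2, -1.7]]
[[-167.50331147  -38.66314776]
 [ 199.97781009  -84.80419791]
 [-174.64390212  -40.05257504]]
```

```bash
cat > go.py <<'E'
# usage: python3 go.py x y z [heading of tool x deg]: prints the tool-axis shift/turn from here to there
import sys,numpy as np
from scipy.spatial.transform import Rotation as Ro
from bench import arm
s=arm.read_state();R=Ro.from_quat(s["ee_rot"]).as_matrix();p=s["position"]
h=np.degrees(np.arctan2(R[1,0],R[0,0]))
print("t%.2f TCP"%s["clock"],p.round(1),"h%.2f"%h,"tilt",R[:2,2].round(4),"F",s["contact_force"].round(1),"T",s["wrist_torque"].round(2),"w%.1f"%s["gripper_width"],"j",s["joints"].round(2))
if len(sys.argv)>3:
    d=R.T@(np.float64(sys.argv[1:4])-p)
    sp=-(float(sys.argv[4])-h) if len(sys.argv)>4 else 0
    print("shift",d.round(1),"len %.0f"%np.linalg.norm(d),"spin %.2f"%((sp+180)%360-180))
E
python3 -m jog '[[[45,43,0,-3.5],[90,86,0,-7],[135,129,0,-10],[180,172,0,-13.5],[225,215,0,-17]]]'; python3 go.py 470 -22 400 7.3
```

```text
clock: 0.72
position: [380.6, 269.6, 404.0]
ee_rot: [0.997, -0.075, -0.0, 0.001]
contact_force: [0.7, -0.4, 0.6]
gripper_width: 85.2
t0.72 TCP [380.6 269.6 404. ] h-8.58 tilt [-0.0009 -0.002 ] F [ 0.7 -0.4  0.6] T [ 0.02 -0.09  0.01] w85.2 j [ 0.97  0.11 -0.36  0.   -1.1   0.45]
shift [131.9 275.    4.5] len 305 spin -15.88
```

```bash
python3 -m jog '[[[26,55,0,-3],[53,110,0,-6],[79,165,2,-9],[106,220,4,-12],[132,275,4,-16]]]'
python3 - <<'E'
from bench import arm
import cv2,numpy as np
p=arm.camera_params("wrist")
im,d=arm.get_image("wrist");cv2.imwrite("pics/w1.png",im);np.save("pics/w1.npy",d);np.savez("pics/w1cam.npz",**p)
print(p["R"].round(3),p["t"], (-p["R"].T@np.ravel(p["t"])).round(0))
im,d=arm.get_image("top");cv2.imwrite("pics/top1.png",im)
E
python3 go.py
```

```text
clock: 1.35
position: [470.1, -24.1, 400.3]
ee_rot: [0.998, 0.066, -0.001, 0.001]
contact_force: [1.4, 0.6, -0.5]
gripper_width: 85.3
[[ 0.132 -0.991  0.001]
 [-0.944 -0.125  0.307]
 [-0.304 -0.041 -0.952]] [-86.89666587 402.1096407  517.46914025] [548. -15. 369.]
t1.45 TCP [470.7 -26.5 399.9] h7.02 tilt [-0.0023 -0.0029] F [-1.7  0.8 -0.4] T [ 0.08  0.04 -0.01] w85.1 j [ 0.29  0.13 -0.36  0.   -1.09  1.4 ]
```

View pics/w1.png

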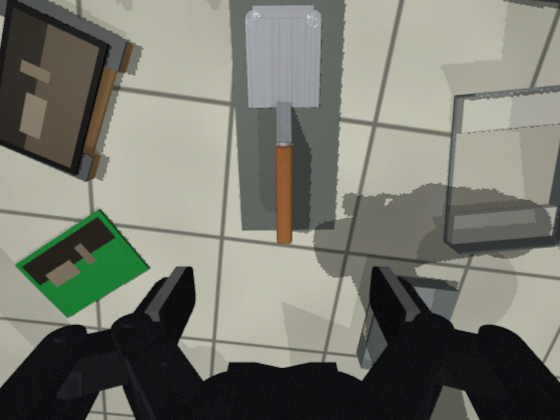

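The wrist view shows the lifter with its blade at (283,60) and handle from (284,146) to (285,243). The rack is upper left and the box front is at right, around (450,170).

Run:
```python
import cv2
im=cv2.imread("pics/w1.png")
c=cv2.resize(im[0:255,220:360],None,fx=2.3,fy=2.3,interpolation=cv2.INTER_CUBIC);cv2.imwrite("pics/c_w1l.png",cv2.convertScaleAbs(c,alpha=1.4))
c=cv2.resize(im[70:260,430:560],None,fx=3,fy=3,interpolation=cv2.INTER_CUBIC);cv2.imwrite("pics/c_w1b.png",cv2.convertScaleAbs(c,alpha=1.4))
c=cv2.resize(im[0:190,0:150],None,fx=3,fy=3,interpolation=cv2.INTER_CUBIC);cv2.imwrite("pics/c_w1r.png",cv2.convertScaleAbs(c,alpha=1.4))
```

```text
(no output)
```

View pics/c_w1l.png

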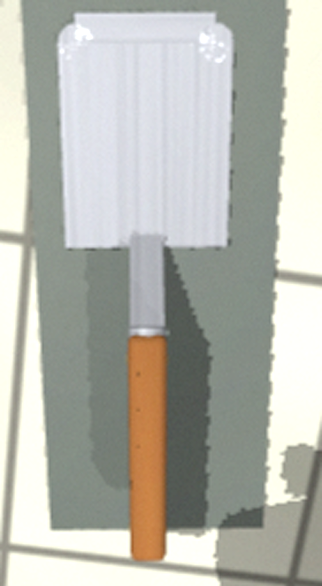

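View pics/c_w1r.png

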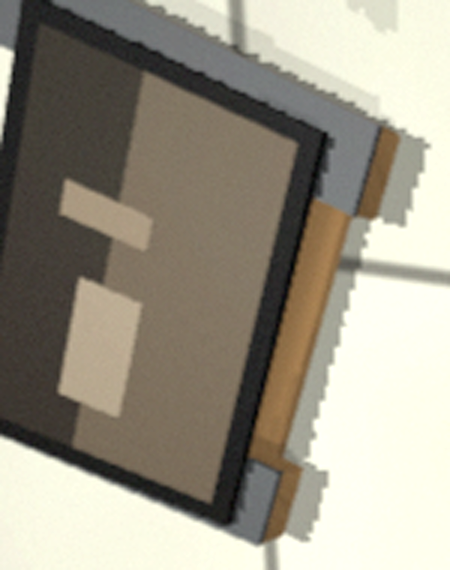

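View pics/c_w1b.png

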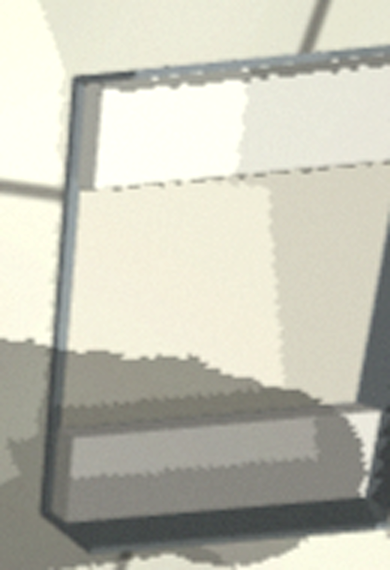

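Run:
```python
from h import *
cam=np.load("pics/top0cam.npz"); w=np.load("pics/w1cam.npz")
def g(pts,f,o,z,c=cam): return ray(c,np.array(pts)/f+np.array(o)+0.5/f-.5,z)
show("box top",*fit([[-65,91],[-65,-91],[65,91],[65,-91]],np.r_[g([(62,212),(158,555)],5,(380,145),0),g([(310,145),(415,500)],5,(380,145),40)],-1.3))
show("box foam top",*fit([[-65,50],[-65,-50]],g([(90,287),(150,472)],5,(380,145),16),-1.3))
show("box wrist",*fit([[-65,91],[-65,-91],[-65,50],[-65,-50]],np.r_[g([(75,78),(45,515)],3,(430,70),0,w),g([(102,188),(72,435)],3,(430,70),16,w)],-1.3))
show("rack wrist",*fit([[-65,-82],[-65,82]],g([(387,125),(260,542)],3,(0,0),18,w),1.25))
show("plate wrist",*fit([[50,-75],[-50,-75],[-50,75]],g([(30,2),(328,133),(228,525)],3,(0,0),22,w),1.25))
show("rack gap wrist",*fit([[-65,-50],[-65,50]],g([(357,214),(285,466)],3,(0,0),18,w),1.25))
show("lift wrist",*fit([[-88,0],[-200,0]],g([(148.5,336),(148.5,560)],2.3,(220,0),52,w),.1))
show("blade wrist",*fit([[50,32],[50,-32],[-50,40],[-50,-40]],g([(75,12),(216,12),(65,247),(229,247)],2.3,(220,0),5,w),.1))
show("mat wrist",*fit([[-135,60],[-135,-60]],g([(52,528),(263,528)],2.3,(220,0),3,w),.1))
```

```text
box top x,y=517.8 -284.1 th=-77.14 deg res [[-0.6, 7.7], [-3.4, 7.5], [3.4, -7.4], [0.6, -7.9]]
box foam top x,y=522.2 -291.2 th=-74.67 deg res [[1.9, 0.5], [-1.9, -0.5]]
box wrist x,y=519.1 -293.2 th=-77.21 deg res [[1.3, -1.8], [0.5, -0.1], [-0.5, 2.7], [-1.3, -0.8]]
rack wrist x,y=540.5 239.0 th=71.13 deg res [[0.5, -0.2], [-0.5, 0.2]]
plate wrist x,y=533.1 238.7 th=73.32 deg res [[2.3, 0.7], [-0.4, 0.1], [-1.9, -0.8]]
rack gap wrist x,y=540.3 239.2 th=72.04 deg res [[1.0, -0.3], [-1.0, 0.3]]
lift wrist x,y=604.7 -9.5 th=7.69 deg res [[1.4, 0.2], [-1.4, -0.2]]
blade wrist x,y=603.8 -8.9 th=7.87 deg res [[-0.3, 0.1], [0.1, -0.4], [-0.0, -0.4], [0.3, 0.7]]
mat wrist x,y=540.3 -24.1 th=7.53 deg res [[-0.1, 0.6], [0.1, -0.6]]
```

```bash
python3 go.py 440 -225 400 7.7
```

```text
t1.45 TCP [470.7 -26.5 399.9] h7.02 tilt [-0.0023 -0.0029] F [-1.7  0.8 -0.4] T [ 0.08  0.04 -0.01] w85.1 j [ 0.29  0.13 -0.36  0.   -1.09  1.4 ]
shift [-54.7 193.3   0.5] len 201 spin -0.68
```

```bash
python3 -m jog '[[[-14,50,0,0],[-28,98,0,0],[-42,146,0,0],[-54,193,0,-0.7],[-54,193,0,-0.7]]]'
python3 - <<'E'
from bench import arm
import cv2,numpy as np
p=arm.camera_params("wrist")
im,d=arm.get_image("wrist");cv2.imwrite("pics/w2.png",im);np.save("pics/w2.npy",d);np.savez("pics/w2cam.npz",**p)
c=cv2.convertScaleAbs(cv2.resize(im[:260,100:460],None,fx=2.2,fy=2.2,interpolation=cv2.INTER_CUBIC),alpha=1.4);cv2.imwrite("pics/c_w2.png",c)
E
python3 go.py
```

```text
clock: 2.08
position: [440.1, -226.5, 399.9]
ee_rot: [0.998, 0.065, -0.002, 0.001]
contact_force: [0.2, -0.3, 0.3]
gripper_width: 85.4
t2.12 TCP [ 440.3 -225.3  400. ] h7.57 tilt [-0.0034 -0.0024] F [ 0.1  0.6 -0.4] T [-0.01  0.02  0.01] w85.1 j [-0.14  0.17 -0.31  0.   -1.1   1.84]
```

View pics/c_w2.png

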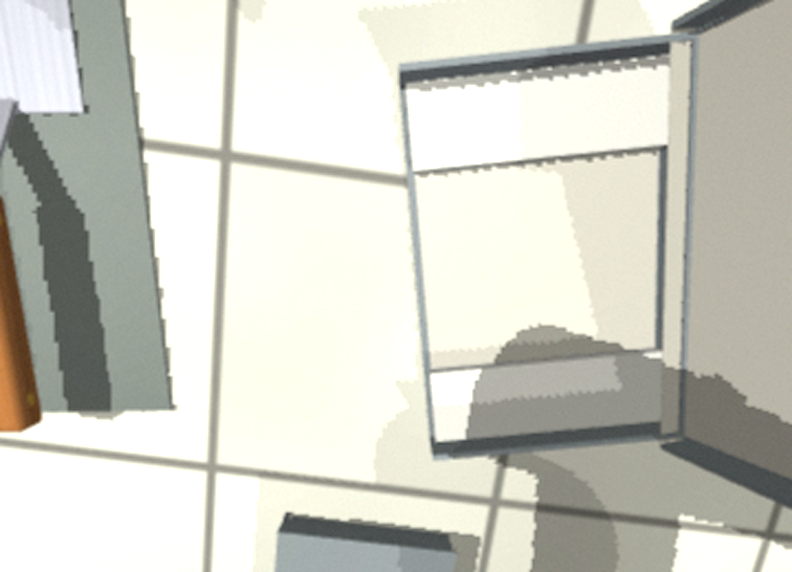

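```bash
python3 - <<'E'
from h import *
w=np.load("pics/w2cam.npz")
def g(pts,f,o,z,c=w): return ray(c,np.array(pts)/f+np.array(o)+0.5/f-.5,z)
A=g([(401,66),(435,457),(694,37),(684,438)],2.2,(100,0),40);B=g([(413,173),(430,370)],2.2,(100,0),16)
show("box",*fit([[-65,91],[-65,-91],[65,91],[65,-91],[-65,50],[-65,-50]],np.r_[A,B],-1.3))
show("front",*fit([[-65,91],[-65,-91],[-65,50],[-65,-50]],np.r_[A[:2],B],-1.3))
show("foam",*fit([[-65,50],[-65,-50]],B,-1.3))
# lid points
d=np.load("pics/w2.npy"); print(d[20:200:40,460:560:20].round())
E
python3 go.py 489.5 -24.5 196 7.7
```

```text
box x,y=518.7 -291.2 th=-77.09 deg res [[1.0, 0.3], [-2.1, 0.2], [2.8, -3.1], [0.3, -1.5], [0.5, 2.2], [-2.5, 1.9]]
front x,y=519.7 -292.4 th=-76.89 deg res [[1.8, -0.6], [-1.3, -1.3], [1.2, 1.2], [-1.7, 0.6]]
foam x,y=520.0 -293.3 th=-76.87 deg res [[1.4, 0.3], [-1.4, -0.3]]
[[241. 224. 208. 168. 170.]
 [246. 229. 174. 174. 176.]
 [254. 234. 179. 182. 184.]
 [260. 240. 189. 190. 194.]
 [267. 245. 196. 198. 203.]]
t2.12 TCP [ 440.3 -225.3  400. ] h7.57 tilt [-0.0034 -0.0024] F [ 0.1  0.6 -0.4] T [-0.01  0.02  0.01] w85.1 j [-0.14  0.17 -0.31  0.   -1.1   1.84]
shift [  76.  -193.   203.3] len 290 spin -0.13
```

```bash
python3 -m jog '[[[20,-50,0,0],[38,-98,30,0],[57,-146,60,0],[76,-193,100,0],[76,-193,100,0]]]'; python3 go.py 490 -24.4 196 7.7
```

```text
clock: 2.75
position: [489.3, -20.4, 296.7]
ee_rot: [0.998, 0.069, -0.005, 0.001]
contact_force: [-0.0, -0.4, 0.7]
gripper_width: 85.5
t2.75 TCP [489.3 -20.4 296.7] h7.91 tilt [-0.0092 -0.0034] F [-0.  -0.4  0.7] T [-0.05 -0.01 -0.07] w85.5 j [ 0.29  0.27 -0.47  0.   -0.84  1.42]
shift [  1.1   3.8 100.7] len 101 spin 0.21
```

```bash
python3 -m jog '[[[1,4,30,0],[1,4,60,0],[1,4,85,0],[1,4,95,0],[1,4,100,0]]]'; python3 go.py 490 -24.4 196 7.7;  python3 - <<'E'
from bench import arm
import cv2
im,d=arm.get_image("wrist");cv2.imwrite("pics/w3.png",im)
E
```

```text
clock: 3.38
position: [490.2, -24.4, 197.0]
ee_rot: [0.998, 0.069, -0.004, 0.001]
contact_force: [0.1, 0.2, 0.2]
gripper_width: 85.4
t3.38 TCP [490.2 -24.4 197. ] h7.94 tilt [-0.0084 -0.0033] F [0.1 0.2 0.2] T [-0.02 -0.04 -0.03] w85.4 j [ 0.28  0.43 -0.56  0.   -0.59  1.43]
shift [-0.2  0.   1. ] len 1 spin 0.24
```

View pics/w3.png

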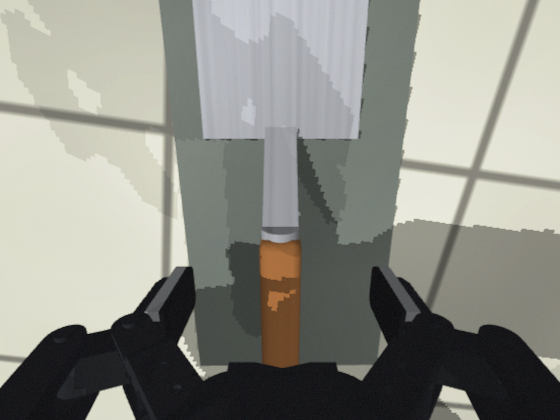

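```bash
python3 -m jog '[[[0,0,1,0],[0,0,1,0],[0,0,1,0],[0,0,1,0],[0,0,1,0]]]' 0; python3 -m jog '[[[0,0,0,0],[0,0,0,0],[0,0,0,0],[0,0,0,0],[0,0,0,0]]]' 0; python3 go.py
```

```text
clock: 4.05
position: [490.2, -24.4, 196.0]
ee_rot: [0.998, 0.069, -0.004, 0.001]
contact_force: [-1.3, 0.6, 3.1]
gripper_width: 17.0
clock: 4.68
position: [490.2, -24.4, 196.1]
ee_rot: [0.998, 0.069, -0.004, 0.001]
contact_force: [-0.9, 1.0, 2.1]
gripper_width: 17.0
t4.67 TCP [490.2 -24.4 196.1] h7.93 tilt [-0.0083 -0.0032] F [-0.9  1.   2.1] T [0.17 0.11 0.02] w17.0 j [ 0.28  0.43 -0.57  0.   -0.58  1.43]
```

```bash
python3 -m jog '[[[0,0,-10,0],[0,0,-35,0],[0,0,-65,0],[0,0,-92,0],[0,0,-105,0]]]'
python3 - <<'E'
from bench import arm
import cv2,numpy as np
p=arm.camera_params("wrist");im,d=arm.get_image("wrist");cv2.imwrite("pics/w4.png",im);np.save("pics/w4.npy",d);np.savez("pics/w4cam.npz",**p)
im,d=arm.get_image("scene");c=cv2.resize(im[120:300,150:330],None,fx=3,fy=3);cv2.imwrite("pics/s4.png",c)
E
python3 go.py
```

```text
clock: 5.3
position: [491.0, -24.1, 302.5]
ee_rot: [0.998, 0.069, -0.003, 0.001]
contact_force: [-0.2, 0.0, -1.6]
gripper_width: 17.1
t5.40 TCP [491.1 -24.1 302.2] h7.93 tilt [-0.0058 -0.0024] F [-0.1 -0.5 -1.3] T [ 0.02  0.13 -0.02] w16.8 j [ 0.28  0.27 -0.46  0.   -0.85  1.43]
```

View pics/w4.png

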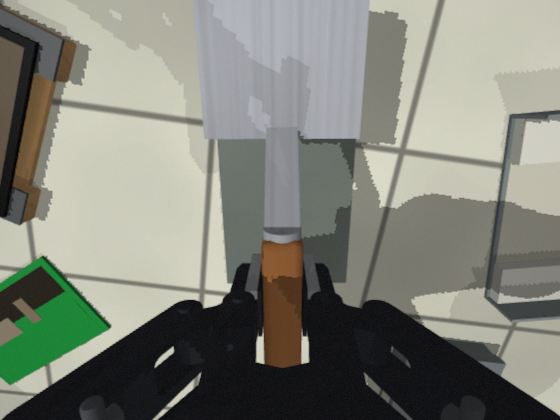

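View pics/s4.png

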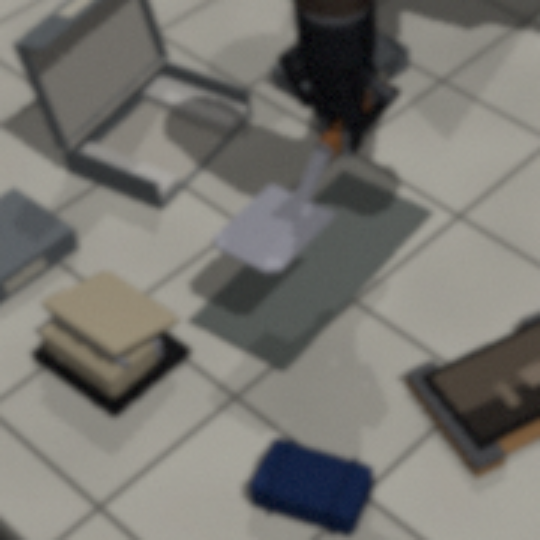

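```bash
cat > blade.py <<'E'
import sys;from h import *
n=sys.argv[1];d=np.load(f"pics/{n}.npy");p=np.load(f"pics/{n}cam.npz")
v,u=np.mgrid[5:130:5,215:350:5];z=d[v,u]
P=np.stack([(u-p["mtx"][0,2])/p["mtx"][0,0]*z,(v-p["mtx"][1,2])/p["mtx"][1,1]*z,z],-1)[z>0]
W=(P-np.ravel(p["t"]))@p["R"]
A=np.c_[W[:,:2]-W[:,:2].mean(0),np.ones(len(W))]
s=np.linalg.lstsq(A,W[:,2],rcond=None)[0];r=W[:,2]-A@s
k=abs(r)<4;s=np.linalg.lstsq(A[k],W[k,2],rcond=None)[0]
print("blade-top plane slope",s[:2].round(4),"mean z %.1f"%s[2],"at",W[:,:2].mean(0).round(0),"std %.1f"%r[k].std(),k.mean())
E
python3 blade.py w4
python3 - <<'E'
import numpy as np
for nm,(x,y,th) in dict(rack=(540,240,72),plate=(533,240,73.3),box=(519.5,-292.3,-77)).items():
    a=np.radians(th);c=np.array([np.cos(a),np.sin(a)])
    for off in (-300,-250,-130,-125,-115): print(nm,off,(np.array([x,y])+off*c).round(1))
E
```

```text
blade-top plane slope [ 0.0021 -0.0004] mean z 111.2 at [589. -10.] std 0.7 1.0
rack -300 [447.3 -45.3]
rack -250 [462.7   2.2]
rack -130 [499.8 116.4]
rack -125 [501.4 121.1]
rack -115 [504.5 130.6]
plate -300 [446.8 -47.3]
plate -250 [461.2   0.5]
plate -130 [495.6 115.5]
plate -125 [497.1 120.3]
plate -115 [500.  129.9]
box -300 [452.   0.]
box -250 [463.3 -48.7]
box -130 [ 490.3 -165.6]
box -125 [ 491.4 -170.5]
box -115 [ 493.6 -180.2]
```

```bash
python3 go.py 458 -12 300 72; python3 -m jog '[[[-5,-2,0,-5],[-10,-5,0,-13],[-15,-8,0,-22],[-20,-11,0,-30],[-24,-13,0,-36]]]'; python3 go.py 458 -12 300 72
```

```text
t5.40 TCP [491.1 -24.1 302.2] h7.93 tilt [-0.0058 -0.0024] F [-0.1 -0.5 -1.3] T [ 0.02  0.13 -0.02] w16.8 j [ 0.28  0.27 -0.46  0.   -0.85  1.43]
shift [-31.1 -16.5   2.3] len 35 spin -64.07
clock: 6.02
position: [464.8, -14.5, 300.8]
ee_rot: [0.927, 0.376, -0.005, -0.0]
contact_force: [-0.3, 0.9, -1.8]
gripper_width: 16.9
t6.03 TCP [464.8 -14.5 300.8] h44.12 tilt [-0.0093 -0.0032] F [-0.3  0.9 -1.8] T [-0.1   0.02 -0.01] w16.9 j [ 0.32  0.23 -0.52  0.   -0.84  2.02]
shift [-3.1 -6.6  0.8] len 7 spin -27.88
```

```bash
python3 -m jog '[[[-1,-2,0,-7],[-2,-4,0,-16],[-3,-6,0,-24],[-3,-6.6,0,-28],[-3,-6.6,0,-28]]]';python3 - <<'E'
from bench import arm
import cv2,numpy as np
p=arm.camera_params("wrist");im,d=arm.get_image("wrist");cv2.imwrite("pics/w5.png",im);np.save("pics/w5.npy",d);np.savez("pics/w5cam.npz",**p)
E
python3 go.py; python3 blade.py w5
```

```text
clock: 6.65
position: [457.7, -12.0, 299.7]
ee_rot: [0.809, 0.588, -0.006, -0.002]
contact_force: [0.5, -0.4, -1.6]
gripper_width: 16.8
t6.70 TCP [457.8 -12.  299.9] h72.04 tilt [-0.0114 -0.0037] F [ 0.3 -0.  -1.3] T [-0.1   0.    0.04] w17.2 j [ 0.33  0.22 -0.53 -0.   -0.83  2.5 ]
blade-top plane slope [-0.0077  0.0076] mean z 108.3 at [486.  82.] std 0.7 1.0
```

View pics/w5.png

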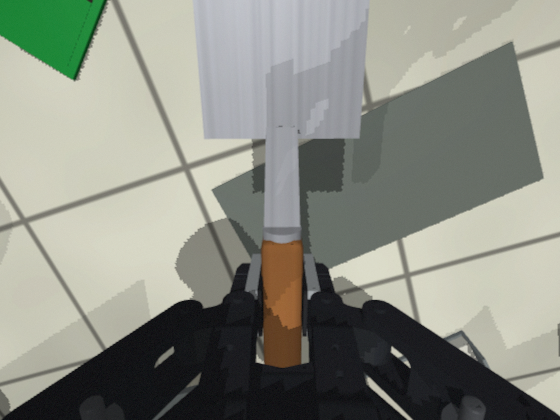

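```bash
python3 -m jog '[[[0,0,15,0],[0,0,40,0],[0,0,70,0],[0,0,90,0],[0,0,97,0]]]';python3 - <<'E'
from bench import arm
import cv2,numpy as np
p=arm.camera_params("wrist");im,d=arm.get_image("wrist");np.save("pics/w6.npy",d);np.savez("pics/w6cam.npz",**p)
im,d=arm.get_image("top");cv2.imwrite("pics/top6.png",im)
c=cv2.convertScaleAbs(cv2.resize(im[150:270,170:330],None,fx=4.5,fy=4.5,interpolation=cv2.INTER_CUBIC),alpha=1.5);cv2.imwrite("pics/c_top6.png",c)
E
python3 go.py; python3 blade.py w6
```

```text
clock: 7.32
position: [456.3, -12.5, 201.5]
ee_rot: [0.809, 0.588, -0.007, -0.002]
contact_force: [0.2, -0.6, -1.8]
gripper_width: 17.0
t7.42 TCP [456.7 -12.4 202.3] h72.02 tilt [-0.013  -0.0043] F [-0.  -0.1 -1.5] T [-0.18  0.01 -0.01] w17.0 j [ 0.33  0.38 -0.64 -0.   -0.57  2.5 ]
blade-top plane slope [-0.0122  0.0054] mean z 10.0 at [484.  81.] std 0.7 1.0
```

View pics/c_top6.png

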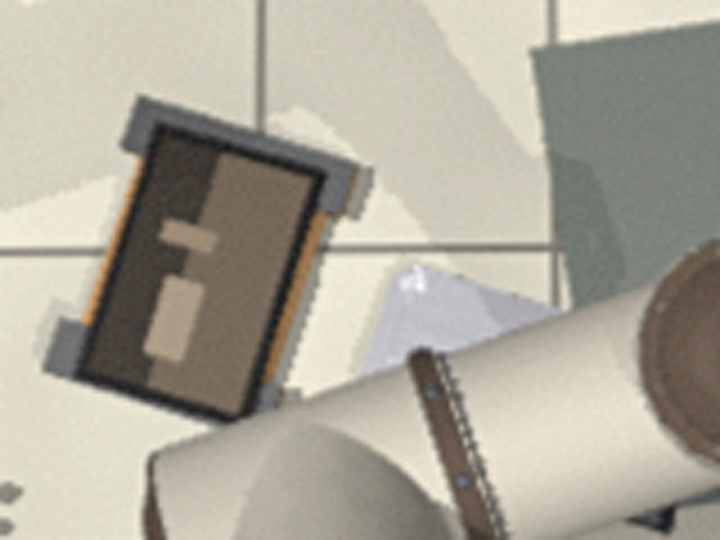

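Run:
```python
from h import *
cam=np.load("pics/top0cam.npz")
def g(pts,z,f=4.5,o=(170,150)): return ray(cam,np.array(pts)/f+np.array(o)+0.5/f-.5,z)
show("rack",*fit([[65,-82],[-65,-82],[65,82],[-65,-50]],g([(140,95),(358,165),(45,370),(327,215)],18),1.25))
show("plate",*fit([[50,-75],[-50,-75],[-50,75],[50,75]],g([(160,124),(326,172),(243,415),(80,373)],22),1.25))
th=np.radians(72);ex=np.array([np.cos(th),np.sin(th)]);ey=np.array([-ex[1],ex[0]])
E_=g([(430,268),(562,312)],11);print(E_, "heading",np.degrees(np.arctan2(*(E_[0]-E_[1])[::-1])))
for r in [(539,240.3)]:
    print("blade edge in rack",[( (e-r)@ex,(e-r)@ey) for e in E_])
print("TCP in rack",(np.array([456.7,-12.4])-(539,240.3))@ex,(np.array([456.7,-12.4])-(539,240.3))@ey)
```

```text
rack x,y=537.6 244.0 th=71.91 deg res [[0.7, 2.1], [1.3, 1.0], [-0.9, 3.2], [-1.0, -6.3]]
plate x,y=535.2 241.3 th=72.95 deg res [[4.0, 1.1], [2.7, -1.7], [-6.2, -2.6], [-0.6, 3.3]]
[[536.66070814 116.00797554]
 [511.35507113  42.60953136]] heading 70.97730416880593
blade edge in rack [(np.float64(-118.93162072267208), np.float64(-36.18354905423268)), (np.float64(-196.55756123925306), np.float64(-34.79782468636141))]
TCP in rack -265.7640803048435 0.18335681254191571
```

```bash
python3 go.py 497.7 118.4 203.5 72.3
```

```text
t7.42 TCP [456.7 -12.4 202.3] h72.02 tilt [-0.013  -0.0043] F [-0.  -0.1 -1.5] T [-0.18  0.01 -0.01] w17.0 j [ 0.33  0.38 -0.64 -0.   -0.57  2.5 ]
shift [137.   -1.4  -2.3] len 137 spin -0.28
```

```bash
python3 -m jog '[[[10,0,-1,0],[26,-0.5,-1.5,0],[44,-0.5,-1.8,0],[60,-0.8,-1.8,0],[68,-0.8,-1.8,-0.2]]]';python3 - <<'E'
from bench import arm
import cv2,numpy as np
p=arm.camera_params("wrist");im,d=arm.get_image("wrist");np.save("pics/w7.npy",d);np.savez("pics/w7cam.npz",**p);cv2.imwrite("pics/w7.png",im)
im,d=arm.get_image("scene");c=cv2.resize(im[150:330,220:420],None,fx=3.5,fy=3.5);cv2.imwrite("pics/s7.png",c)
E
python3 go.py 497.7 118.4 203.5 72.3
```

```text
clock: 8.05
position: [477.4, 54.0, 203.6]
ee_rot: [0.807, 0.59, -0.006, -0.002]
contact_force: [-0.5, 0.8, -1.9]
gripper_width: 16.9
t8.15 TCP [477.2  53.6 203.5] h72.31 tilt [-0.0127 -0.0043] F [ 0.6  0.1 -1.8] T [-0.07  0.06  0.02] w17.0 j [ 0.45  0.4  -0.58 -0.   -0.6   2.38]
shift [68.  -0.2 -0.5] len 68 spin 0.01
```

View pics/w7.png

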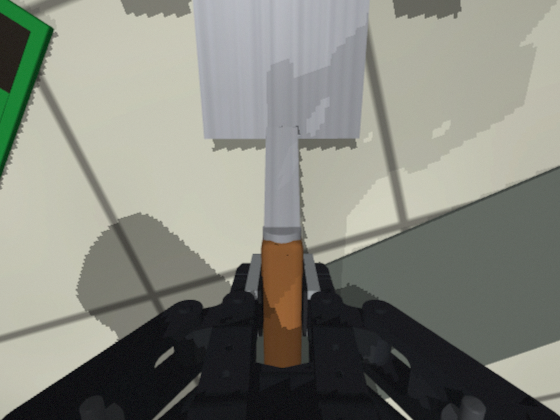

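View pics/s7.png

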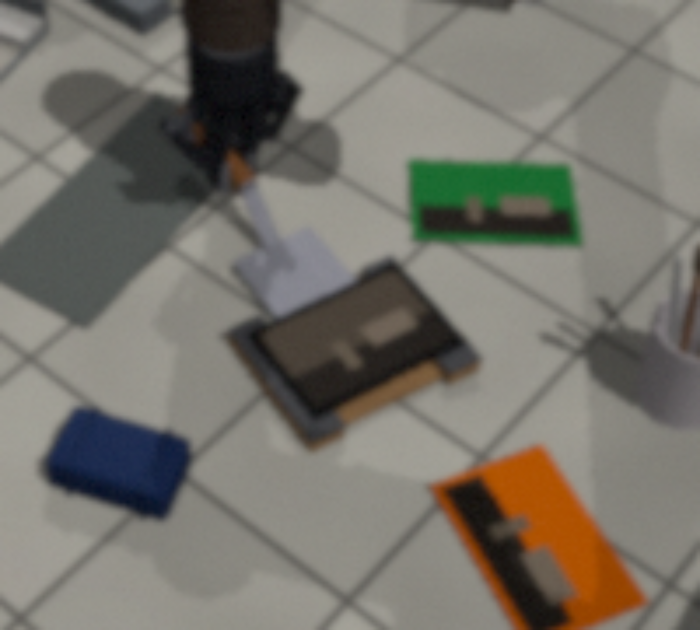

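The blade has entered between the rails under the plate's front edge. It is centred and the force is near zero. I'll go the rest of the way in.

```bash
python3 -m jog '[[[10,0,0,0],[26,0,0,0],[44,0,-0.5,0],[60,0,-0.5,0],[68,0,-0.5,0]]]';python3 - <<'E'
from bench import arm
import cv2,numpy as np
p=arm.camera_params("wrist");im,d=arm.get_image("wrist");np.save("pics/w8.npy",d);np.savez("pics/w8cam.npz",**p);cv2.imwrite("pics/w8.png",im)
E
python3 go.py 497.7 118.4 203.5 72.3
```

```text
clock: 8.78
position: [498.4, 119.7, 203.4]
ee_rot: [0.807, 0.59, -0.006, -0.002]
contact_force: [-0.1, -0.1, -1.8]
gripper_width: 17.1
t8.82 TCP [498.6 120.  203.5] h72.39 tilt [-0.0118 -0.0038] F [-0.   0.6 -2.3] T [-0.04 -0.07 -0.03] w17.0 j [ 0.55  0.44 -0.5  -0.   -0.64  2.29]
shift [-1.8 -0.4 -0. ] len 2 spin 0.09
```

View pics/w8.png

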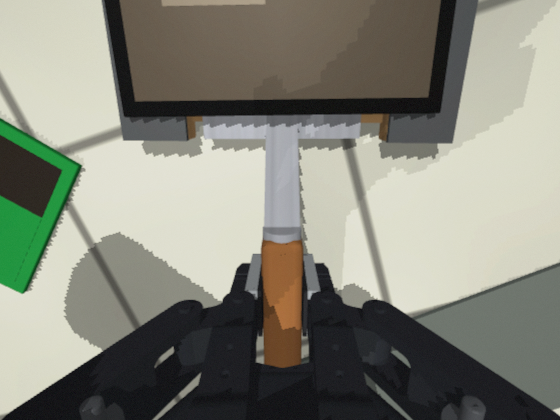

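Run:
```python
from h import *
w=np.load("pics/w8cam.npz")
th=np.radians(72.39);ex=np.array([np.cos(th),np.sin(th)]);ey=np.array([-ex[1],ex[0]]);o=np.array([498.6,120])+115*ex
for n,pts,z in [("plate front btm/top",[(118,118),(443,114)],21),("blade back",[(203,138),(360,137)],12.5)]:
    W=ray(w,pts,z);print(n,[((p-o)@ex,(p-o)@ey) for p in W])
```

```text
plate front btm/top [(np.float64(-41.177591929493815), np.float64(80.05352980544698)), (np.float64(-39.41510408909742), np.float64(-74.45207888617045))]
blade back [(np.float64(-51.23090300481472), np.float64(42.28621246557008)), (np.float64(-50.70627307659653), np.float64(-38.25487507754439))]
```

```bash
python3 -m jog '[[[-1,0,-2,0],[-2,0,-4,0],[-2,0,-5.5,0],[-2,0,-7,0],[-2,0,-8.5,0]]]'; python3 -m jog '[[[0,0,-1.5,0],[0,0,-3,0],[0,0,-5,0],[0,0,-8,0],[0,0,-12,0]]]';python3 go.py;python3 - <<'E'
from bench import arm
import cv2,numpy as np
p=arm.camera_params("wrist");im,d=arm.get_image("wrist");np.save("pics/w9.npy",d);np.savez("pics/w9cam.npz",**p);cv2.imwrite("pics/w9.png",im)
E
python3 blade.py w9
```

```text
clock: 9.45
position: [497.8, 117.9, 211.8]
ee_rot: [0.807, 0.59, -0.007, -0.002]
contact_force: [-0.9, 0.9, -4.5]
gripper_width: 16.9
clock: 10.07
position: [497.9, 117.9, 224.0]
ee_rot: [0.807, 0.59, -0.007, -0.002]
contact_force: [-0.1, -0.1, -4.0]
gripper_width: 17.2
t10.07 TCP [497.9 117.9 224. ] h72.37 tilt [-0.013  -0.0046] F [-0.1 -0.1 -4. ] T [-0.31  0.05 -0.01] w17.2 j [ 0.55  0.41 -0.49 -0.   -0.69  2.29]
blade-top plane slope [0.0038 0.055 ] mean z 35.8 at [525. 211.] std 1.2 1.0
```

View pics/w9.png

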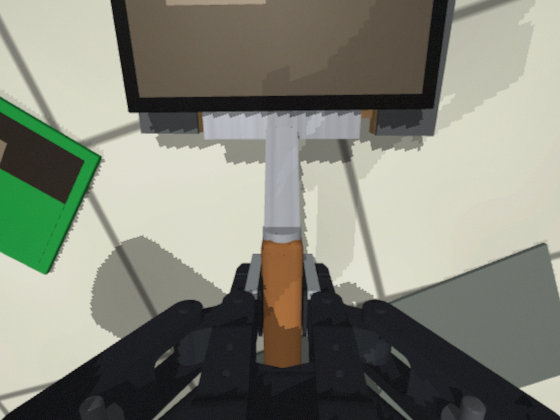

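```bash
sed 's/5:130:5,215:350:5/3:92:4,150:420:6/' blade.py > plate.py; python3 plate.py w9; python3 -m jog '[[[0,0,-6,0],[0,0,-18,0],[0,0,-36,0],[0,0,-56,0],[0,0,-70,0]]]'
python3 - <<'E'
from bench import arm
import cv2,numpy as np
p=arm.camera_params("wrist");im,d=arm.get_image("wrist");np.save("pics/w10.npy",d);np.savez("pics/w10cam.npz",**p);cv2.imwrite("pics/w10.png",im)
E
python3 plate.py w10; python3 go.py
```

```text
blade-top plane slope [-0.0119 -0.0019] mean z 36.3 at [528. 218.] std 0.7 1.0
clock: 10.75
position: [499.1, 118.3, 296.3]
ee_rot: [0.807, 0.591, -0.005, -0.002]
contact_force: [0.3, 0.0, -5.1]
gripper_width: 16.9
blade-top plane slope [-0.0085  0.0021] mean z 108.8 at [530. 219.] std 0.7 1.0
t10.80 TCP [499.6 118.5 297.9] h72.42 tilt [-0.0071 -0.0019] F [ 1.1  0.5 -2.3] T [-0.27 -0.15 -0.07] w17.2 j [ 0.55  0.31 -0.41 -0.   -0.86  2.29]
```

View pics/w10.png

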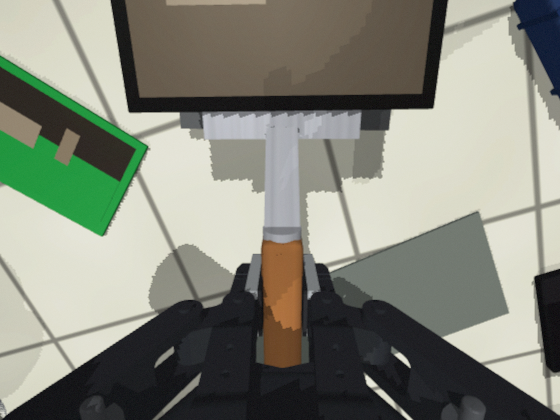

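```bash
python3 go.py 492 94 298 42.4;python3 -m jog '[[[-2.5,0.5,0,3],[-8,2,0,10],[-15,3,0,18],[-21,4,0,26],[-25.6,0.2,0,30]]]'; python3 go.py 484 66 298 12.4
```

```text
t10.80 TCP [499.6 118.5 297.9] h72.42 tilt [-0.0071 -0.0019] F [ 1.1  0.5 -2.3] T [-0.27 -0.15 -0.07] w17.2 j [ 0.55  0.31 -0.41 -0.   -0.86  2.29]
shift [-25.7   0.2  -0. ] len 26 spin 30.02
clock: 11.42
position: [491.9, 93.7, 297.7]
ee_rot: [0.933, 0.36, -0.004, -0.0]
contact_force: [-1.0, 0.2, -4.1]
gripper_width: 17.3
t11.43 TCP [491.9  93.7 297.7] h42.22 tilt [-0.008  -0.0021] F [-1.   0.2 -4.1] T [-0.27  0.25 -0.02] w17.3 j [ 0.51  0.29 -0.44 -0.   -0.85  1.8 ]
shift [-24.4  15.3  -0.2] len 29 spin 29.82
```

```bash
python3 -m jog '[[[-2.5,1.5,0,3],[-8,5,0,10],[-15,9,0,18],[-21,13,0,26],[-24.4,15.3,0,30]]]'; python3 go.py 475 38 298 -17.6
```

```text
clock: 12.05
position: [483.6, 65.6, 297.4]
ee_rot: [0.994, 0.105, -0.005, 0.001]
contact_force: [-0.2, 0.2, -3.6]
gripper_width: 17.0
t12.05 TCP [483.6  65.6 297.4] h12.02 tilt [-0.0094 -0.0022] F [-0.2  0.2 -3.6] T [-0.04  0.36  0.01] w17.0 j [ 0.47  0.27 -0.47 -0.   -0.84  1.31]
shift [-14.2  25.2  -0.4] len 29 spin 29.62
```

```bash
python3 -m jog '[[[-1.5,2.5,0,3],[-5,8,0,10],[-9,15,0,18],[-12,21,0,26],[-14.2,25.2,0,30]]]'; python3 go.py 466 8 298 -47.6;python3 - <<'E'
from bench import arm
import cv2,numpy as np
p=arm.camera_params("wrist");im,d=arm.get_image("wrist");np.save("pics/w11.npy",d);np.savez("pics/w11cam.npz",**p);cv2.imwrite("pics/w11.png",im)
E
python3 plate.py w11
```

```text
clock: 12.68
position: [474.5, 37.6, 297.3]
ee_rot: [0.987, -0.158, -0.005, 0.002]
contact_force: [0.5, 0.1, -3.9]
gripper_width: 17.1
t12.68 TCP [474.5  37.6 297.3] h-18.18 tilt [-0.0104 -0.0018] F [ 0.5  0.1 -3.9] T [ 0.1   0.35 -0.01] w17.1 j [ 0.42  0.25 -0.49 -0.   -0.84  0.84]
shift [ 1.2 30.8 -0.5] len 31 spin 29.42
blade-top plane slope [-0.0074 -0.0007] mean z 109.5 at [575.   3.] std 0.7 1.0
```

View pics/w11.png

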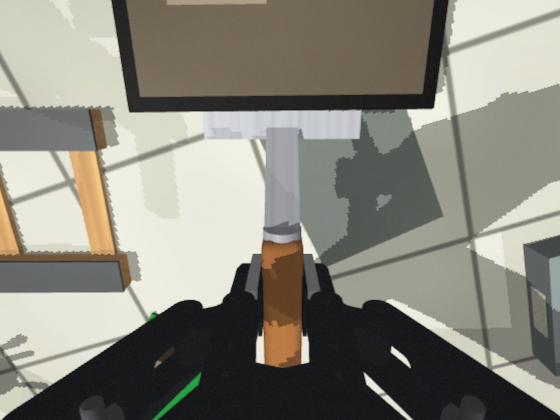

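The plate's front edge is at the same pixels as before (row 108, columns 130–435), so it hasn't slipped. I'll keep turning.

```bash
python3 -m jog '[[[0,3,0,3],[1,10,0,10],[1,18,0,18],[1,26,0,26],[1,31,0,30]]]'; python3 go.py 457 -22 298 -77
```

```text
clock: 13.35
position: [465.2, 7.3, 297.3]
ee_rot: [0.912, -0.41, -0.005, 0.003]
contact_force: [0.7, 0.1, -3.8]
gripper_width: 16.7
t13.35 TCP [465.2   7.3 297.3] h-48.42 tilt [-0.0112 -0.0014] F [ 0.7  0.1 -3.8] T [0.3  0.24 0.  ] w16.7 j [ 0.37  0.23 -0.52 -0.   -0.83  0.36]
shift [16.5 25.6 -0.6] len 30 spin 28.58
```

```bash
python3 -m jog '[[[1.5,2.5,0,3],[5,8,0,10],[9,15,0,18],[13,22,0,25],[15.5,26.5,0,29]]]'; python3 go.py 457.2 -22.4 298 -77
```

```text
clock: 13.98
position: [455.5, -22.0, 297.4]
ee_rot: [0.78, -0.626, -0.004, 0.003]
contact_force: [-0.0, -0.7, -4.6]
gripper_width: 17.0
t13.97 TCP [455.5 -22.  297.4] h-77.56 tilt [-0.0103 -0.0003] F [-0.  -0.7 -4.6] T [0.39 0.03 0.02] w17.0 j [ 0.31  0.22 -0.54 -0.   -0.82 -0.09]
shift [ 0.8 -1.5 -0.6] len 2 spin -0.56
```

```bash
python3 -m jog '[[[0,-0.5,8,0],[0.5,-1,26,-0.5],[0.8,-1.5,48,-0.5],[0.8,-1.5,64,-0.5],[0.8,-1.5,72,-0.5]]]'; python3 go.py 479 -117.5 225 -77
```

```text
clock: 14.6
position: [456.4, -22.2, 224.2]
ee_rot: [0.783, -0.622, -0.004, 0.004]
contact_force: [-0.2, -1.2, -3.2]
gripper_width: 17.6
t14.60 TCP [456.4 -22.2 224.2] h-76.98 tilt [-0.0116 -0.0005] F [-0.2 -1.2 -3.2] T [ 0.32  0.06 -0.06] w17.6 j [ 0.31  0.34 -0.62 -0.01 -0.63 -0.08]
shift [97.9 -0.5 -1. ] len 98 spin 0.02
```

```bash
python3 -m jog '[[[7,0,0,0],[22,0,-0.5,0],[42,0,-1,0],[60,-0.3,-1,0],[70,-0.4,-1,0]]]'
python3 - <<'E'
from bench import arm
import cv2,numpy as np
p=arm.camera_params("wrist");im,d=arm.get_image("wrist");np.save("pics/w12.npy",d);np.savez("pics/w12cam.npz",**p);cv2.imwrite("pics/w12.png",im)
im,d=arm.get_image("top");c=cv2.convertScaleAbs(cv2.resize(im[140:270,300:500],None,fx=4,fy=4,interpolation=cv2.INTER_CUBIC),alpha=1.5);cv2.imwrite("pics/c_top12.png",c)
im,d=arm.get_image("scene");c=cv2.resize(im[90:250,120:320],None,fx=4,fy=4);cv2.imwrite("pics/s12.png",c)
E
python3 go.py 490 -169.1 224 -77
```

```text
clock: 15.22
position: [472.9, -91.8, 225.7]
ee_rot: [0.782, -0.623, -0.004, 0.003]
contact_force: [0.7, -0.5, -4.1]
gripper_width: 16.9
t15.38 TCP [472.6 -91.  225.3] h-77.06 tilt [-0.0111 -0.0003] F [-0.6  0.8 -3. ] T [0.4  0.1  0.01] w17.2 j [ 0.15  0.37 -0.56 -0.   -0.65  0.08]
shift [80.   0.5  1.1] len 80 spin -0.06
```

View pics/w12.png

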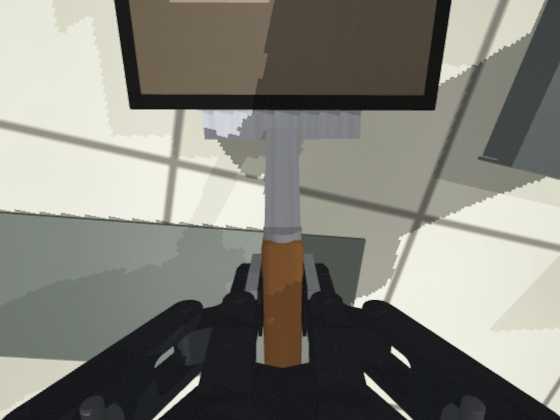

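View pics/c_top12.png

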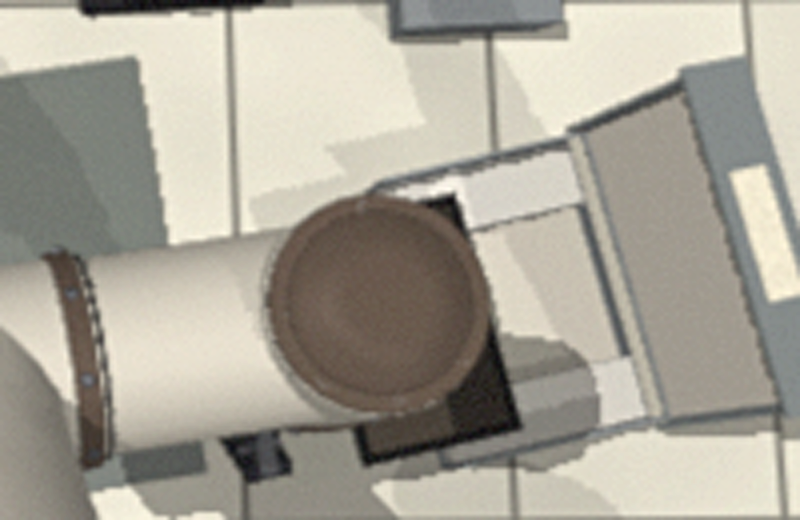

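View pics/s12.png

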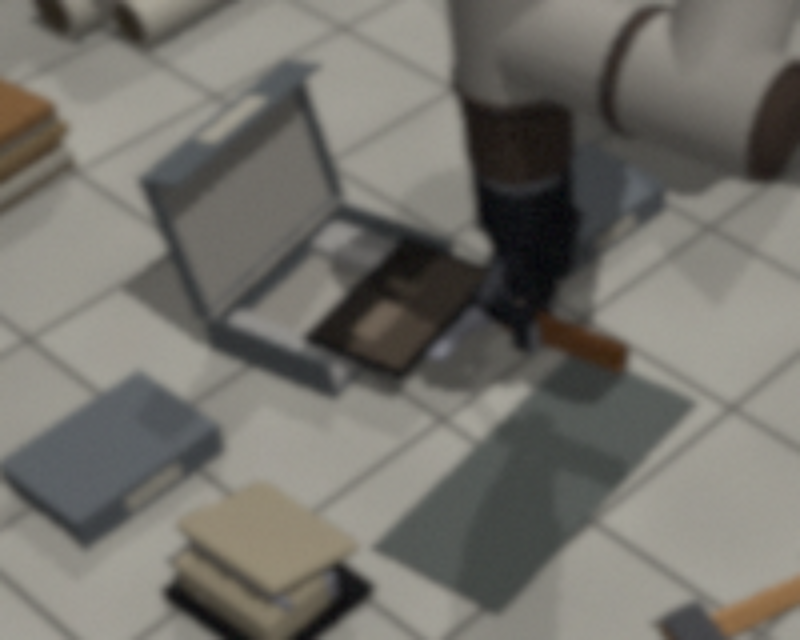

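```bash
python3 -m jog '[[[6,0,0,0],[20,0,0,0],[36,0.3,0,0],[50,0.4,0,0],[58,0.5,0,0]]]'; python3 -m jog '[[[4,0,0,0],[10,0,0,0],[16,0,0,0],[20,0,0,0],[22,0,0,0]]]'
python3 - <<'E'
from bench import arm
import cv2,numpy as np
p=arm.camera_params("wrist");im,d=arm.get_image("wrist");np.save("pics/w13.npy",d);np.savez("pics/w13cam.npz",**p);cv2.imwrite("pics/w13.png",im)
im,d=arm.get_image("top");c=cv2.convertScaleAbs(cv2.resize(im[140:270,360:520],None,fx=5,fy=5,interpolation=cv2.INTER_CUBIC)[:600],alpha=1.5);cv2.imwrite("pics/c_top13.png",c)
im,d=arm.get_image("scene");c=cv2.resize(im[90:230,140:280],None,fx=4,fy=4);cv2.imwrite("pics/s13.png",c)
E
python3 go.py 490 -169.1 224 -77;python3 plate.py w13
```

```text
clock: 16.0
position: [485.2, -148.8, 225.0]
ee_rot: [0.782, -0.623, -0.004, 0.004]
contact_force: [0.7, -0.7, -4.1]
gripper_width: 17.1
clock: 16.62
position: [490.2, -170.4, 225.0]
ee_rot: [0.782, -0.623, -0.004, 0.004]
contact_force: [0.3, 0.3, -3.4]
gripper_width: 17.1
t16.77 TCP [ 490.1 -170.2  224.9] h-77.13 tilt [-0.0114 -0.0003] F [-1.   0.6 -3.5] T [ 0.37  0.07 -0.03] w16.9 j [-0.02  0.42 -0.47  0.   -0.69  0.25]
shift [-1.1 -0.2  0.9] len 1 spin -0.13
blade-top plane slope [-0.0091 -0.0005] mean z 37.8 at [ 512. -275.] std 0.7 1.0
```

View pics/w13.png

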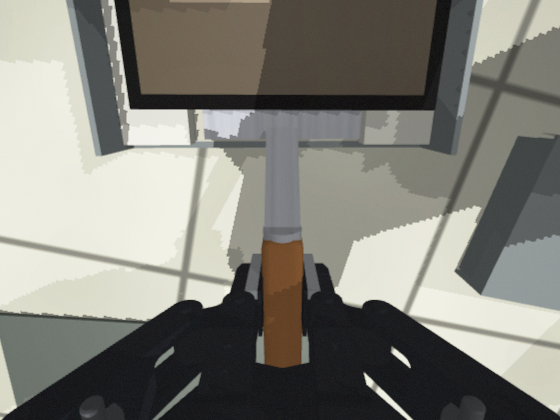

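View pics/c_top13.png

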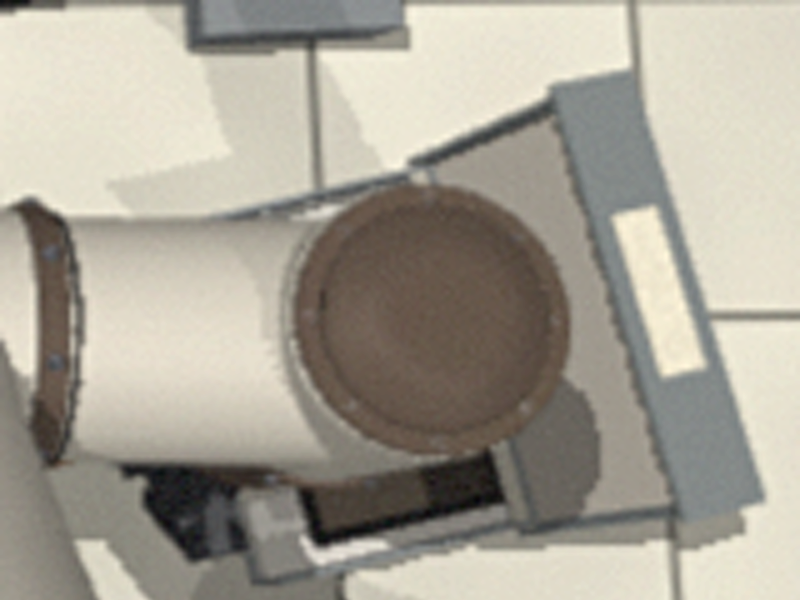

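View pics/s13.png

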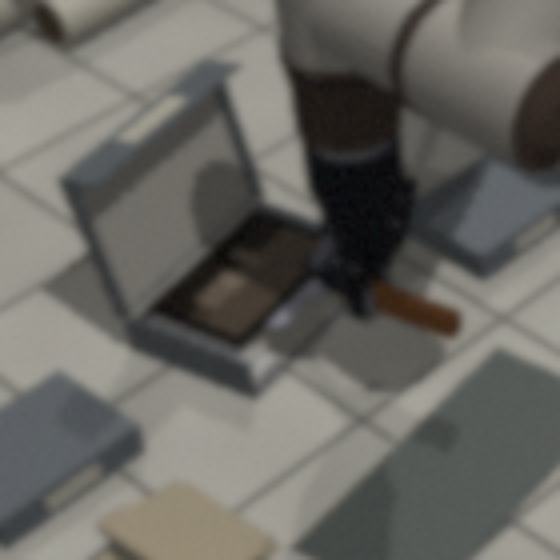

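Run:
```python
from h import *
w=np.load("pics/w13cam.npz")
F=ray(w,[(98,155),(457,154)],0);print("width",np.linalg.norm(F[0]-F[1]))
b,r=fit([[-65,91],[-65,-91]],F,-1.3); 
# image left = lifter +y side
show("box",b,r)
F2=ray(w,[(191,140),(363,140)],16);show("foam",*fit([[-65,50],[-65,-50]],F2,-1.3))
P=ray(w,[(131,109),(436,108)],36);p,r=fit([[-50,75],[-50,-75]],P,-1.3);show("plate",p,r)
c,s=np.cos(b[2]),np.sin(b[2]);d=p[:2]-b[:2];print("plate in box",c*d[0]+s*d[1],-s*d[0]+c*d[1])
```

```text
width 227.7123439164726
box x,y=516.6 -285.8 th=-77.05 deg res [[-22.3, -5.1], [22.3, 5.1]]
foam x,y=519.4 -295.8 th=-77.18 deg res [[0.7, 0.2], [-0.7, -0.2]]
plate x,y=516.6 -298.5 th=-76.95 deg res [[-0.3, -0.1], [0.3, 0.1]]
plate in box 12.336776170818226 -2.913670188546567
```

Run:
```python
from h import *
w=np.load("pics/w13cam.npz")
F=ray(w,[(98,155),(457,154)],40);print("width",np.linalg.norm(F[0]-F[1]))
b,r=fit([[-65,91],[-65,-91]],F,-1.3);show("box",b,r)
P=ray(w,[(131,109),(436,108)],37.5);p,r=fit([[-50,75],[-50,-75]],P,-1.3);show("plate",p,r)
c,s=np.cos(b[2]),np.sin(b[2]);d=p[:2]-b[:2];print("plate in box",c*d[0]+s*d[1],-s*d[0]+c*d[1])
```

```text
width 180.71217356663482
box x,y=517.7 -291.0 th=-77.05 deg res [[0.6, 0.1], [-0.6, -0.1]]
plate x,y=516.6 -298.4 th=-76.95 deg res [[0.4, 0.1], [-0.4, -0.1]]
plate in box 6.974664280132995 -2.80499526159799
```

```bash
python3 -m jog '[[[-1,-0.5,3,0],[-3,-1,6,0],[-4,-2,9,0],[-4,-2,11,0],[-4,-2,13,0]]]';  python3 -m jog '[[[0,0,1,0],[0,0,2,0],[0,0,3,0],[0,0,4,0],[0,0,5,0]]]';python3 -m jog '[[[0,0,0.7,0],[0,0,1.4,0],[0,0,2.1,0],[0,0,2.8,0],[0,0,3.5,0]]]'; python3 go.py
python3 - <<'E'
from bench import arm
import cv2,numpy as np
p=arm.camera_params("wrist");im,d=arm.get_image("wrist");np.save("pics/w14.npy",d);np.savez("pics/w14cam.npz",**p);cv2.imwrite("pics/w14.png",im)
E
python3 plate.py w14
```

```text
clock: 17.4
position: [491.0, -165.8, 211.8]
ee_rot: [0.782, -0.623, -0.004, 0.004]
contact_force: [-0.0, 0.2, -4.0]
gripper_width: 17.2
clock: 18.02
position: [491.1, -165.9, 206.8]
ee_rot: [0.782, -0.623, -0.004, 0.004]
contact_force: [-0.1, 0.2, -3.0]
gripper_width: 17.3
clock: 18.65
position: [491.1, -165.9, 203.3]
ee_rot: [0.782, -0.623, -0.004, 0.004]
contact_force: [0.2, -0.3, -3.1]
gripper_width: 16.9
t18.65 TCP [ 491.1 -165.9  203.3] h-77.12 tilt [-0.011  -0.0004] F [ 0.2 -0.3 -3.1] T [0.14 0.01 0.01] w16.9 j [-0.01  0.45 -0.49  0.   -0.64  0.24]
blade-top plane slope [ 0.0018 -0.0011] mean z 20.1 at [ 513. -270.] std 0.7 1.0
```

View pics/w14.png

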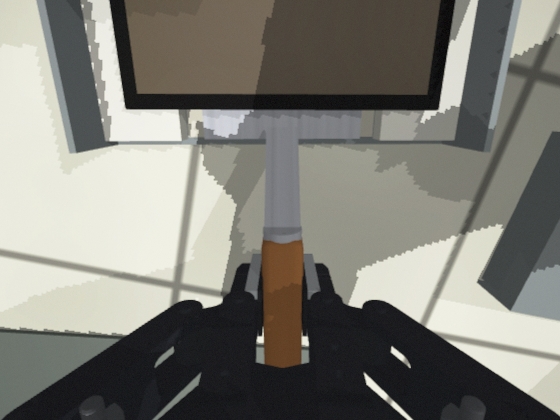

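```bash
cat > inbox.py <<'E'
import sys,json;from h import *
n,F,P=sys.argv[1],json.loads(sys.argv[2]),json.loads(sys.argv[3])
w=np.load(f"pics/{n}cam.npz")
F=ray(w,F,40);print("width",np.linalg.norm(F[0]-F[1]))
b,r=fit([[-65,91],[-65,-91]],F,-1.3);show("box",b,r)
P=ray(w,P,20);p,r=fit([[-50,75],[-50,-75]],P,-1.3);show("plate",p,r)
for q in (b,np.array([519.5,-292.3,-1.344])):
    c,s=np.cos(q[2]),np.sin(q[2]);d=p[:2]-q[:2];print("plate in box",c*d[0]+s*d[1],-s*d[0]+c*d[1])
E
python3 inbox.py w14 '[[73,152],[489,151]]' '[[124,108.5],[439,108]]'
python3 - <<'E'
import cv2
im=cv2.imread("pics/w14.png");cv2.imwrite("pics/c14.png",cv2.resize(im[85:165,30:520],None,fx=1.63,fy=4,interpolation=cv2.INTER_CUBIC))
E
```

```text
width 179.47002975850768
box x,y=518.0 -291.0 th=-77.05 deg res [[1.2, 0.3], [-1.2, -0.3]]
plate x,y=518.4 -293.8 th=-77.03 deg res [[0.0, 0.0], [-0.0, -0.0]]
plate in box 2.8849916252624004 -0.180732178520979
plate in box 1.2347839531561515 -1.3694546240543515
```

View pics/c14.png

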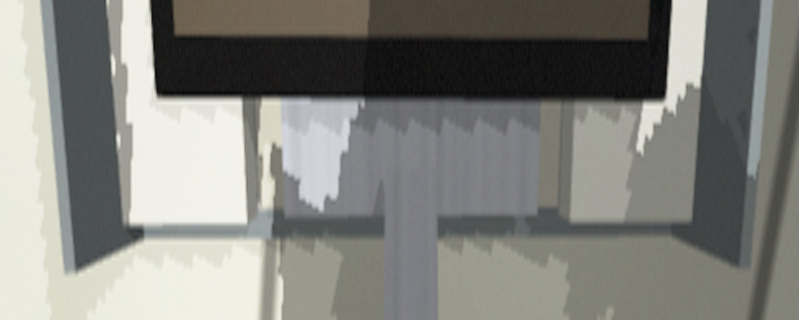

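```bash
python3 -m jog '[[[0,0,1,0],[0,0,2,0],[0,0,2,0],[-3,0,2,0],[-8,0,2,0]]]'; python3 go.py; python3 -m jog '[[[-8,0,0,0],[-20,0,0,0],[-34,0,0,0],[-48,0,0,0],[-60,0,0,0]]]'; python3 go.py;  python3 -m jog '[[[-12,0,0,0],[-30,0,0,0],[-50,0,0,0],[-66,0,0,0],[-75,0,0,0]]]'
python3 - <<'E'
from bench import arm
import cv2,numpy as np
p=arm.camera_params("wrist");im,d=arm.get_image("wrist");np.save("pics/w15.npy",d);np.savez("pics/w15cam.npz",**p);cv2.imwrite("pics/w15.png",im)
im,d=arm.get_image("top");np.save("pics/t15.npy",d);c=cv2.convertScaleAbs(cv2.resize(im[140:270,360:520],None,fx=5,fy=5,interpolation=cv2.INTER_CUBIC)[:600],alpha=1.5);cv2.imwrite("pics/c_top15.png",c)
E
python3 go.py
```

```text
clock: 19.32
position: [489.1, -157.9, 201.3]
ee_rot: [0.782, -0.623, -0.004, 0.004]
contact_force: [0.3, -0.2, -2.3]
gripper_width: 17.1
t19.32 TCP [ 489.1 -157.9  201.3] h-77.14 tilt [-0.0112 -0.0003] F [ 0.3 -0.2 -2.3] T [ 0.14  0.03 -0.02] w17.1 j [ 0.    0.45 -0.5   0.   -0.63  0.22]
clock: 19.95
position: [475.5, -98.3, 201.5]
ee_rot: [0.782, -0.623, -0.004, 0.004]
contact_force: [0.3, -0.5, -1.6]
gripper_width: 17.1
t19.95 TCP [475.5 -98.3 201.5] h-77.10 tilt [-0.0112 -0.0003] F [ 0.3 -0.5 -1.6] T [ 0.21  0.04 -0.02] w17.1 j [ 0.13  0.41 -0.57 -0.   -0.6   0.1 ]
clock: 20.58
position: [458.6, -24.2, 201.7]
ee_rot: [0.782, -0.623, -0.004, 0.004]
contact_force: [-0.0, 0.3, -2.5]
gripper_width: 17.3
t20.68 TCP [458.7 -24.4 201.7] h-77.02 tilt [-0.0109 -0.0003] F [ 0.4 -0.6 -2.3] T [0.08 0.04 0.04] w16.9 j [ 0.3   0.38 -0.63 -0.01 -0.57 -0.07]
```

View pics/c_top15.png

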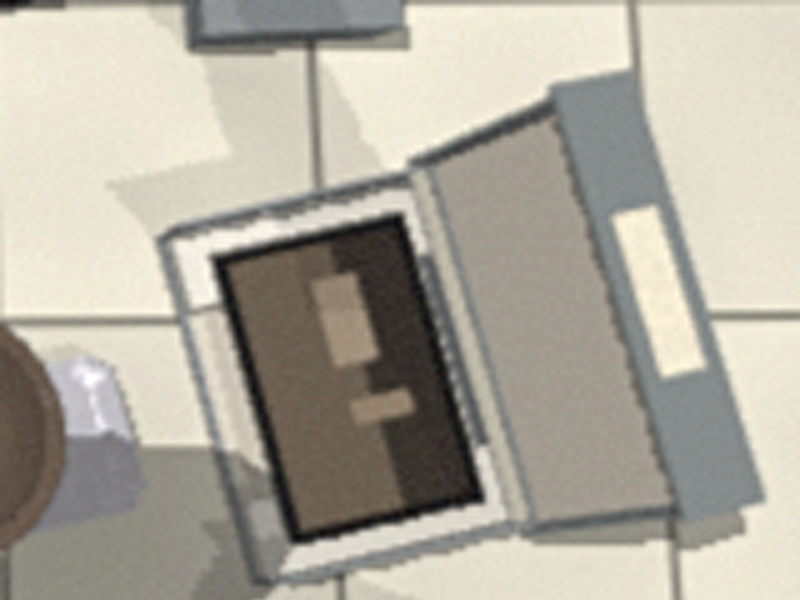

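View pics/w15.png

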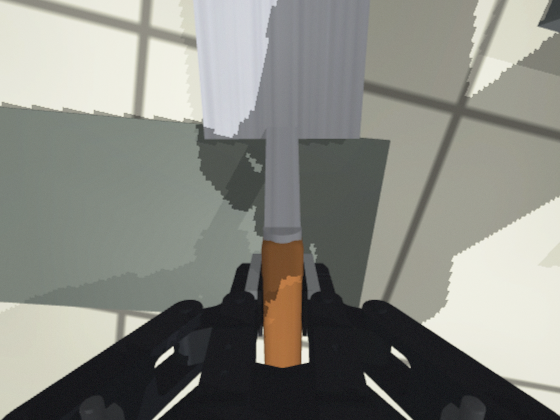

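Run:
```python
from h import *
cam=np.load("pics/top0cam.npz")
g=lambda pts,z: ray(cam,np.array(pts)/5+np.array([360,140])+.1-.5,z)
p,r=fit([[-50,75],[50,75],[50,-75],[-50,-75]],g([(215,258),(402,213),(484,498),(297,542)],20),-1.3);show("plate",p,r)
b,r=fit([[-65,50],[-65,-50]],g([(190,308),(245,497)],16),-1.3);show("box foam",b,r)
b2,r=fit([[-65,91],[-65,-91]],g([(165,238),(257,581)],4),-1.3);show("box front z4",b2,r)
b3,r=fit([[65,91],[65,-91]],g([(430,163),(523,520)],40),-1.3);show("box hinge",b3,r)
for b in (b,b2,b3,np.array([519.5,-292.3,-1.344])):
    c,s=np.cos(b[2]),np.sin(b[2]);d=p[:2]-b[:2];print("plate in box",c*d[0]+s*d[1],-s*d[0]+c*d[1])
d=np.load("pics/t15.npy"); K,R,t=cam["mtx"],cam["R"],cam["t"]
us=np.array([(370,330),(250,350),(450,450),(320,480)])/5+np.array([360,140])
for u in us.round().astype(int):
    z=d[u[1]-1:u[1]+2,u[0]-1:u[0]+2].mean();P=np.linalg.inv(K)@[u[0],u[1],1]*z;print(R.T@(P-t))
```

```text
plate x,y=517.8 -292.0 th=-77.08 deg res [[1.8, 1.8], [2.0, -0.9], [-1.1, -2.6], [-2.6, 1.8]]
box foam x,y=521.3 -290.5 th=-76.44 deg res [[1.2, 0.3], [-1.2, -0.3]]
box front z4 x,y=518.3 -291.1 th=-77.64 deg res [[1.9, 0.4], [-1.9, -0.4]]
box hinge x,y=520.8 -283.0 th=-79.05 deg res [[1.5, 0.3], [-1.5, -0.3]]
plate in box 0.6778530813580292 -3.7157934689977643
plate in box 0.8181364739356902 -0.6676824150271078
plate in box 8.250968363795954 -4.666552773073766
plate in box -0.6404160024674632 -1.5706671414699365
[ 539.80469503 -304.05813796   21.30403207]
[ 530.1828958  -243.73779764   22.02103733]
[ 479.79679742 -340.288751     20.73182727]
[ 465.54458822 -275.65017632   20.10424116]
```

```bash
python3 -m jog '[[[0,0,-20,0],[0,0,-50,0],[0,0,-75,0],[0,0,-85,-5],[0,0,-90,-14]]]'; python3 go.py 495 -26 290 7.7; python3 -m jog '[[[2,5,0,-9],[4,10,0,-18],[6,15,0,-27],[8,18,0,-36],[10,20,0,-42]]]'; python3 go.py 495 -26 290 7.7
```

```text
clock: 21.3
position: [459.7, -24.8, 292.5]
ee_rot: [0.854, -0.521, -0.004, 0.002]
contact_force: [-0.0, 0.2, -2.1]
gripper_width: 16.8
t21.30 TCP [459.7 -24.8 292.5] h-62.80 tilt [-0.0097  0.0001] F [-0.   0.2 -2.1] T [ 0.1   0.06 -0.05] w16.8 j [ 0.3   0.23 -0.54 -0.   -0.81  0.18]
shift [ 17.2 -30.9   2.1] len 35 spin -70.50
clock: 21.92
position: [446.2, -43.5, 292.4]
ee_rot: [0.984, -0.179, -0.005, 0.001]
contact_force: [-0.5, 0.4, -2.3]
gripper_width: 17.4
t21.93 TCP [446.2 -43.5 292.4] h-20.64 tilt [-0.0105  0.    ] F [-0.5  0.4 -2.3] T [ 0.07  0.09 -0.02] w17.4 j [ 0.27  0.21 -0.56 -0.   -0.8   0.95]
shift [ 39.5 -33.6   1.9] len 52 spin -28.34
```

```bash
python3 -m jog '[[[8,-7,0,-7],[18,-15,0,-16],[28,-24,0,-24],[36,-31,0,-28],[39.5,-33.6,0,-28.3]]]'; python3 go.py 495 -26 196.5 7.7
python3 - <<'E'
from bench import arm
import cv2,numpy as np
p=arm.camera_params("wrist");im,d=arm.get_image("wrist");np.save("pics/w16.npy",d);np.savez("pics/w16cam.npz",**p);cv2.imwrite("pics/w16.png",im)
E
python3 blade.py w16
```

```text
clock: 22.55
position: [495.2, -26.3, 291.6]
ee_rot: [0.998, 0.066, -0.006, -0.0]
contact_force: [0.3, -0.2, -1.8]
gripper_width: 17.1
t22.55 TCP [495.2 -26.3 291.6] h7.59 tilt [-0.0115 -0.0003] F [ 0.3 -0.2 -1.8] T [-0.1   0.15  0.03] w17.1 j [ 0.27  0.29 -0.45 -0.   -0.84  1.43]
shift [ 0.9 -0.2 95.1] len 95 spin -0.11
blade-top plane slope [-0.0021  0.0027] mean z 99.8 at [592. -13.] std 0.7 1.0
```

```bash
python3 -m jog '[[[0,0,20,0],[0,0,50,0],[1,0,75,0],[1,0,86,0],[1,0,90,0]]]'; python3 -m jog '[[[0,0,1,0],[0,0,2,0],[0,0,3,0],[0,0,4,0],[0,0,4.6,0]]]'; python3 go.py;  python3 - <<'E'
from bench import arm
import cv2,numpy as np
p=arm.camera_params("wrist");im,d=arm.get_image("wrist");np.save("pics/w17.npy",d);np.savez("pics/w17cam.npz",**p);cv2.imwrite("pics/w17.png",im)
E
python3 blade.py w17
```

```text
clock: 23.22
position: [495.4, -26.2, 201.4]
ee_rot: [0.998, 0.066, -0.006, -0.0]
contact_force: [-0.0, -0.9, -1.7]
gripper_width: 17.4
clock: 23.85
position: [495.4, -26.2, 196.9]
ee_rot: [0.998, 0.066, -0.006, -0.0]
contact_force: [0.5, 1.3, -1.4]
gripper_width: 17.1
t23.85 TCP [495.4 -26.2 196.9] h7.56 tilt [-0.0116 -0.0006] F [ 0.5  1.3 -1.4] T [-0.02  0.1   0.04] w17.1 j [ 0.27  0.44 -0.55 -0.   -0.6   1.43]
blade-top plane slope [-0.0047  0.0018] mean z 5.2 at [592. -13.] std 0.7 1.0
```

View pics/w17.png

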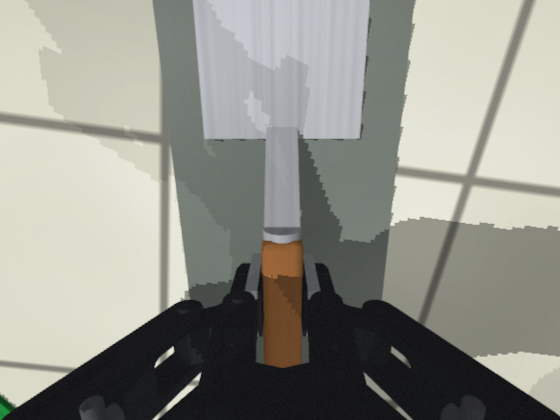

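```bash
python3 -m jog '[[[0,0,0.4,0],[0,0,0.8,0],[0,0,0.8,0],[0,0,0.8,0],[0,0,0.8,0]]]'; python3 -m jog '[[[0,0,0,0],[0,0,0,0],[0,0,0,0],[0,0,0,0],[0,0,0,0]]]' 85; python3 go.py; python3 -m jog '[[[0,0,-15,0],[0,0,-50,0],[0,0,-100,0],[0,0,-160,0],[0,0,-200,0]]]'
python3 - <<'E'
from bench import arm
import cv2,numpy as np
p=arm.camera_params("wrist");im,d=arm.get_image("wrist");np.save("pics/w18.npy",d);np.savez("pics/w18cam.npz",**p);cv2.imwrite("pics/w18.png",im)
E
python3 go.py
```

```text
clock: 24.52
position: [495.4, -26.2, 196.2]
ee_rot: [0.998, 0.066, -0.006, -0.0]
contact_force: [-3.2, 0.8, 2.9]
gripper_width: 17.2
clock: 25.15
position: [495.4, -26.2, 196.2]
ee_rot: [0.998, 0.066, -0.006, -0.0]
contact_force: [-0.4, 1.2, 0.2]
gripper_width: 85.5
t25.15 TCP [495.4 -26.2 196.2] h7.57 tilt [-0.0113 -0.0006] F [-0.4  1.2  0.2] T [-0.01 -0.01  0.02] w85.5 j [ 0.27  0.44 -0.55 -0.   -0.6   1.43]
clock: 25.78
position: [497.6, -26.2, 399.3]
ee_rot: [0.998, 0.066, -0.004, -0.0]
contact_force: [0.4, -0.5, 0.4]
gripper_width: 85.0
t25.82 TCP [498.8 -26.2 404.4] h7.65 tilt [0.0021 0.0002] F [1.2 0.4 4.4] T [ 0.   -0.25 -0.02] w85.3 j [ 0.27  0.17 -0.29  0.   -1.1   1.43]
```

View pics/w18.png

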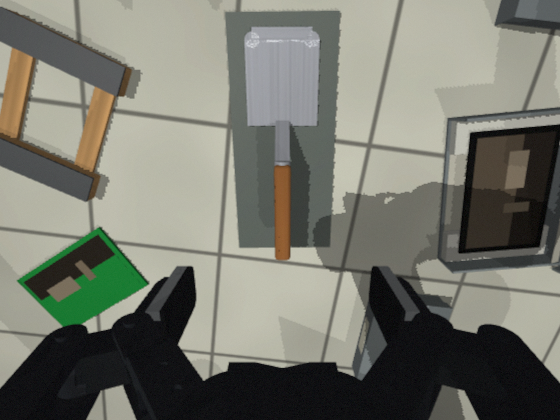

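```bash
python3 - <<'E'
from h import *
cam=np.load("pics/top0cam.npz")
b=np.array([519.5,-292.3]);th=np.radians(-77);ex=np.array([np.cos(th),np.sin(th)]);ey=np.array([-ex[1],ex[0]])
for z in (170,174):
    P=ray(cam,np.array([(532,45),(662,475)])/5+np.array([380,145])+.1-.5,z)
    print(z,[(((p-b)@ex).round(1),((p-b)@ey).round(1)) for p in P])
for x in (150,135,60,30,0): print(x,(b+x*ex).round(1))
E
python3 go.py 552 -420 400 -77
```

```text
170 [(np.float64(92.4), np.float64(93.6)), (np.float64(90.4), np.float64(-94.3))]
174 [(np.float64(90.0), np.float64(93.1)), (np.float64(88.0), np.float64(-93.9))]
150 [ 553.2 -438.5]
135 [ 549.9 -423.8]
60 [ 533.  -350.8]
30 [ 526.2 -321.5]
0 [ 519.5 -292.3]
t25.82 TCP [498.8 -26.2 404.4] h7.65 tilt [0.0021 0.0002] F [1.2 0.4 4.4] T [ 0.   -0.25 -0.02] w85.3 j [ 0.27  0.17 -0.29  0.   -1.1   1.43]
shift [3.000e-01 3.974e+02 4.400e+00] len 397 spin 84.65
```

```bash
python3 -m jog '[[[0,40,-4,8],[0,85,-6,17],[0,130,-6,26],[0,172,-6,35],[0,205,-6,44]]]' 0; python3 go.py 553 -438.5 405 -77
```

```text
clock: 26.45
position: [525.9, -231.0, 409.8]
ee_rot: [0.949, -0.315, 0.001, -0.0]
contact_force: [0.3, 0.7, -0.9]
gripper_width: 0.2
t26.45 TCP [ 525.9 -231.   409.8] h-36.70 tilt [0.0014 0.0004] F [ 0.3  0.7 -0.9] T [-0.03 -0.03  0.  ] w0.2 j [-0.13  0.3  -0.11 -0.   -1.16  1.06]
shift [145.7 150.2   4.8] len 209 spin 40.30
```

```bash
python3 -m jog '[[[30,32,0,8],[65,68,2,17],[100,105,4,26],[130,135,4,34],[146,150,4,40]]]'; python3 go.py 553 -438.5 305 -77
python3 - <<'E'
from bench import arm
import cv2,numpy as np
im,d=arm.get_image("scene");c=cv2.resize(im[40:240,100:320],None,fx=3.5,fy=3);cv2.imwrite("pics/s19.png",c)
E
```

```text
clock: 27.08
position: [553.1, -440.7, 404.2]
ee_rot: [0.782, -0.623, -0.0, -0.0]
contact_force: [0.5, 1.1, 0.4]
gripper_width: -0.3
t27.07 TCP [ 553.1 -440.7  404.2] h-77.03 tilt [-0.0001  0.0013] F [0.5 1.1 0.4] T [ 0.03 -0.04 -0.  ] w-0.3 j [-0.45  0.53  0.24 -0.   -1.28  0.67]
shift [-2.1 -0.4 99.2] len 99 spin -0.03
```

View pics/s19.png

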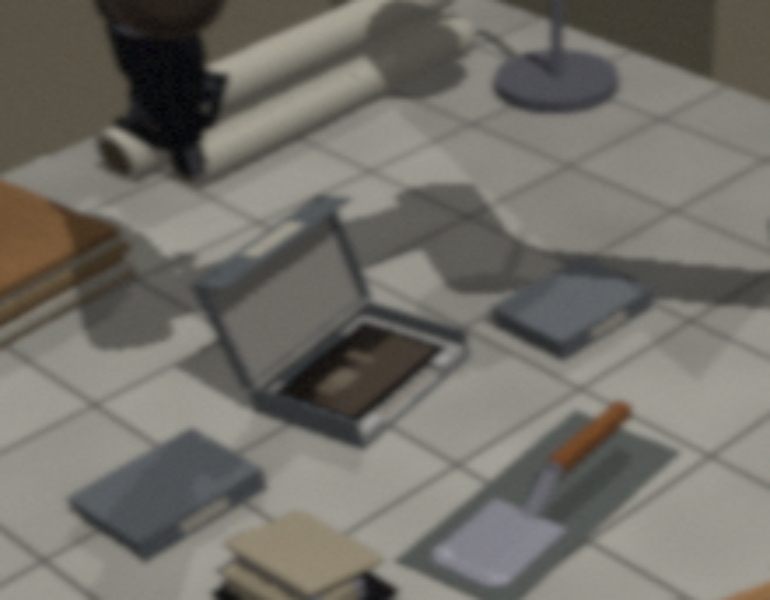

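```bash
python3 -m jog '[[[0,0,25,0],[0,0,55,0],[0,0,80,0],[0,0,93,0],[0,0,96,0]]]'; python3 -m jog '[[[-10,0,0,0],[-22,0,0,0],[-34,0,0,0],[-46,0,0,0],[-56,0,0,0]]]'; python3 go.py; python3 -m jog '[[[-8,0,0,0],[-18,0,0,0],[-28,0,0,0],[-38,0,0,0],[-48,0,0,0]]]';python3 go.py
python3 - <<'E'
from bench import arm
import cv2,numpy as np
im,d=arm.get_image("scene");c=cv2.resize(im[40:240,100:320],None,fx=3.5,fy=3);cv2.imwrite("pics/s20.png",c)
E
```

```text
clock: 27.75
position: [553.3, -442.1, 307.0]
ee_rot: [0.782, -0.624, -0.001, 0.0]
contact_force: [-0.3, -0.6, -0.3]
gripper_width: -0.0
clock: 28.38
position: [540.7, -386.5, 307.5]
ee_rot: [0.782, -0.624, -0.0, 0.0]
contact_force: [0.4, -0.8, -0.5]
gripper_width: -0.2
t28.38 TCP [ 540.7 -386.5  307.5] h-77.15 tilt [-0.0007  0.0003] F [ 0.4 -0.8 -0.5] T [-0.12 -0.06 -0.04] w-0.2 j [-0.38  0.53 -0.01 -0.   -1.03  0.6 ]
clock: 29.0
position: [529.8, -338.9, 306.9]
ee_rot: [0.782, -0.624, -0.001, 0.0]
contact_force: [0.3, -0.1, 0.4]
gripper_width: -0.3
t29.00 TCP [ 529.8 -338.9  306.9] h-77.16 tilt [-0.0016  0.001 ] F [ 0.3 -0.1  0.4] T [-0.11 -0.01 -0.03] w-0.3 j [-0.31  0.47 -0.11 -0.   -0.99  0.54]
```

View pics/s20.png

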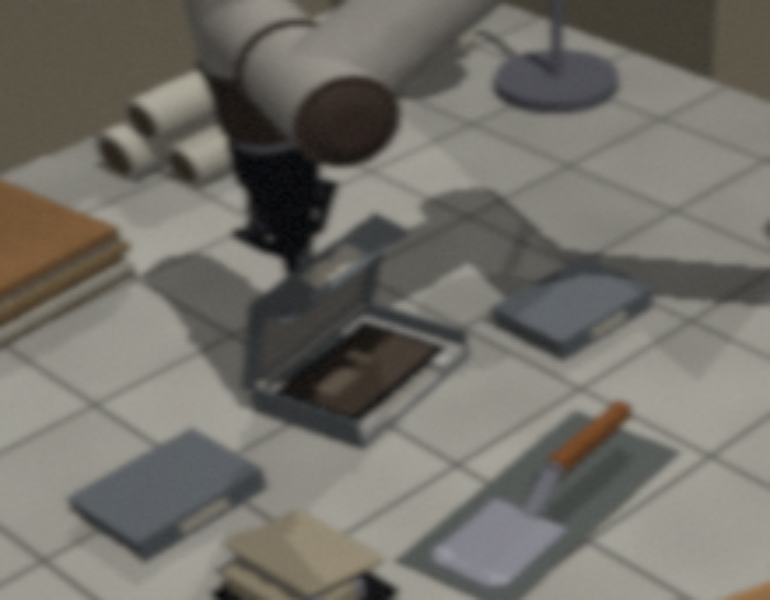

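The lid is following the push. I'll push on a bit more, then hold and look.

```bash
python3 -m jog '[[[-8,0,0,0],[-16,0,0,0],[-24,0,0,0],[-32,0,0,0],[-40,0,0,0]]]';python3 go.py; python3 -m jog '[[[0,0,-8,0],[0,0,-16,0],[0,0,-24,0],[0,0,-30,0],[0,0,-30,0]]]'
python3 - <<'E'
from bench import arm
import cv2,numpy as np
im,d=arm.get_image("scene");c=cv2.resize(im[40:240,100:320],None,fx=3.5,fy=3);cv2.imwrite("pics/s21.png",c)
E
python3 go.py
```

```text
clock: 29.68
position: [520.6, -298.5, 307.1]
ee_rot: [0.782, -0.623, -0.001, -0.0]
contact_force: [-0.5, 1.1, -0.2]
gripper_width: 0.3
t29.68 TCP [ 520.6 -298.5  307.1] h-77.12 tilt [-0.0019  0.0016] F [-0.5  1.1 -0.2] T [-0.02 -0.   -0.01] w0.3 j [-0.25  0.43 -0.19 -0.   -0.96  0.48]
clock: 30.3
position: [520.7, -298.7, 337.9]
ee_rot: [0.782, -0.623, -0.001, -0.0]
contact_force: [0.6, -0.0, -0.1]
gripper_width: -0.0
t30.35 TCP [ 520.5 -298.7  337.3] h-77.14 tilt [-0.0015  0.0016] F [-0.6  0.1 -0.2] T [ 0.04  0.02 -0.01] w0.3 j [-0.25  0.4  -0.15 -0.   -1.03  0.48]
```

View pics/s21.png

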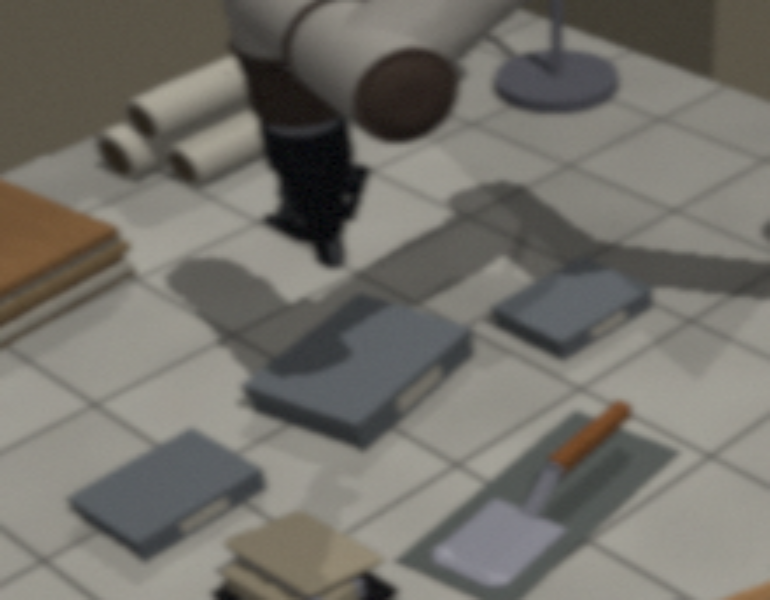

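```bash
python3 -m jog '[[[-25,0,-20,0],[-60,0,-40,0],[-100,0,-60,0],[-135,0,-70,0],[-150,0,-70,0]]]'; python3 -m jog '[[[-20,0,0,0],[-45,0,0,0],[-75,0,0,0],[-90,0,0,0],[-90,0,0,0]]]'; python3 go.py
python3 - <<'E'
from bench import arm
import cv2,numpy as np
p=arm.camera_params("wrist");im,d=arm.get_image("wrist");np.save("pics/w22.npy",d);np.savez("pics/w22cam.npz",**p);cv2.imwrite("pics/w22.png",im)
im,d=arm.get_image("top");np.save("pics/t22.npy",d);cv2.imwrite("pics/top22.png",im)
E
```

```text
clock: 30.98
position: [486.9, -151.3, 408.4]
ee_rot: [0.782, -0.623, -0.0, -0.001]
contact_force: [-0.6, -0.1, -0.1]
gripper_width: -0.0
clock: 31.6
position: [466.8, -63.2, 408.2]
ee_rot: [0.783, -0.622, -0.001, -0.0]
contact_force: [0.9, -0.3, 0.1]
gripper_width: 0.2
t31.60 TCP [466.8 -63.2 408.2] h-76.97 tilt [-0.0003  0.0014] F [ 0.9 -0.3  0.1] T [-0.04  0.01 -0.  ] w0.2 j [ 0.21  0.12 -0.35 -0.   -1.11  0.02]
```

View pics/w22.png

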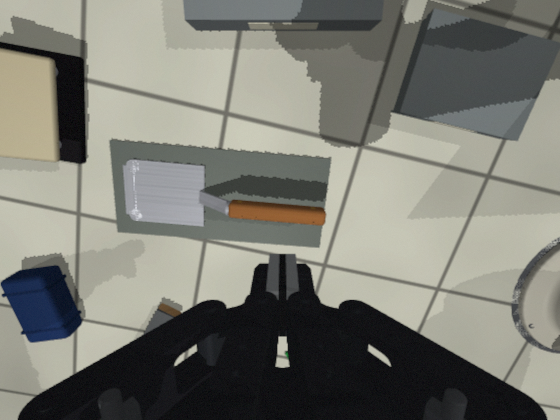

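View pics/top22.png

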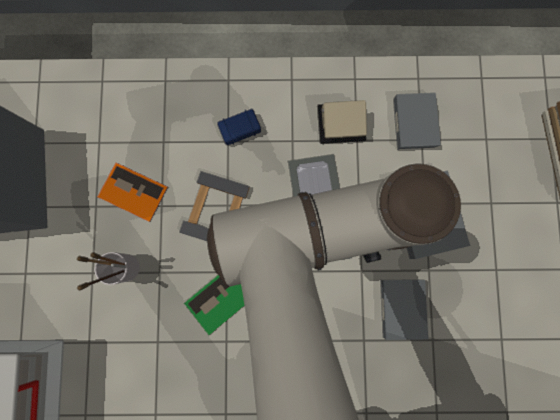

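```bash
python3 -m jog '[[[-30,0,0,0],[-80,0,0,0],[-140,0,0,0],[-190,0,0,0],[-200,0,0,0]]]'
python3 - <<'E'
from bench import arm
from h import *
p=arm.camera_params("top");im,d=arm.get_image("top");cv2.imwrite("pics/c23.png",cv2.convertScaleAbs(cv2.resize(im[130:270,280:480],None,fx=4,fy=4,interpolation=cv2.INTER_CUBIC),alpha=1.5))
K,R,t=p["mtx"],p["R"],np.ravel(p["t"])
def plane(v,u,nm):
    z=d[v,u];P=np.stack([(u-K[0,2])/K[0,0]*z,(v-K[1,2])/K[1,1]*z,z],-1).reshape(-1,3);W=(P-t)@R
    A=np.c_[W[:,:2]-W[:,:2].mean(0),np.ones(len(W))];s=np.linalg.lstsq(A,W[:,2],rcond=None)[0];print(nm,s.round(4),"res",(W[:,2]-A@s).std().round(2))
v,u=np.mgrid[195:240:2,408:450:2];plane(v,u,"lid")
v,u=np.mgrid[168:200:2,303:326:2];plane(v,u,"blade")
w=np.load("pics/w22cam.npz")
show("lifter",*fit([[-88,0],[-200,0]],ray(w,[(229,208),(325,216)],51.5),.1))
show("mat",*fit([[135,60],[135,-60],[-135,-60],[-135,60]],ray(w,[(118,232),(111,139),(330,158),(321,246)],3),.1))
print(arm.read_state()["contact_force"],arm.read_state()["clock"])
E
```

```text
clock: 32.33
position: [422.1, 132.7, 408.6]
ee_rot: [0.783, -0.622, -0.0, -0.001]
contact_force: [0.4, 0.3, 0.4]
gripper_width: -0.0
lid [-0.2277  1.2177 49.5052] res 52.06
blade [-0.0065  0.0059  5.8065] res 1.77
lifter x,y=608.6 -14.0 th=8.03 deg res [[1.5, 0.2], [-1.5, -0.2]]
mat x,y=538.2 -23.0 th=8.48 deg res [[-0.4, -0.6], [1.5, 1.0], [-1.9, -1.2], [0.8, 0.9]]
[-0.90653644 -0.56872942  0.06010028] 32.375
```

View pics/c23.png

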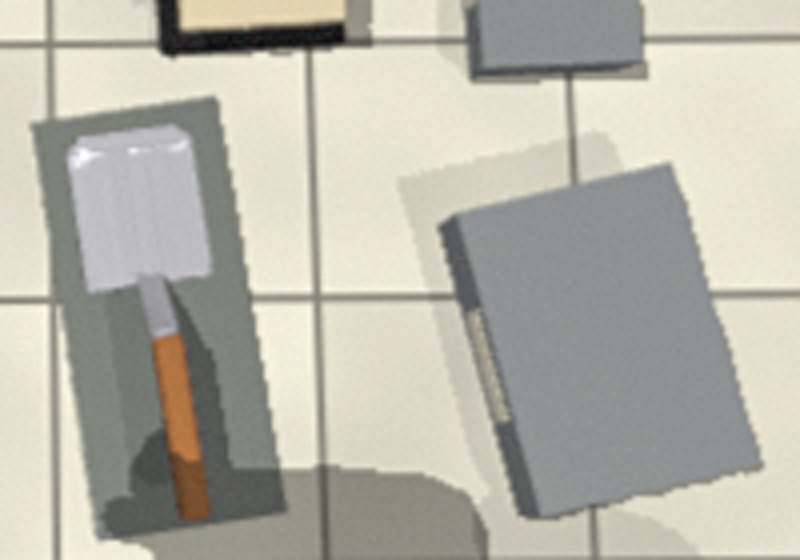

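Run:
```python
from bench import arm
from h import *
p=arm.camera_params("top");im,d=arm.get_image("top")
K,R,t=p["mtx"],p["R"],np.ravel(p["t"])
v,u=np.mgrid[190:246:2,402:456:2];z=d[v,u];k=z>0;print("valid",k.mean())
P=np.stack([(u-K[0,2])/K[0,0]*z,(v-K[1,2])/K[1,1]*z,z],-1)[k];W=(P-t)@R
W=W[(W[:,2]>35)&(W[:,2]<70)];print(len(W))
A=np.c_[W[:,:2]-W[:,:2].mean(0),np.ones(len(W))];s=np.linalg.lstsq(A,W[:,2],rcond=None)[0];r=W[:,2]-A@s;q=abs(r)<3
s=np.linalg.lstsq(A[q],W[q,2],rcond=None)[0];print("lid plane",s.round(4),"slope along box x",(s[0]*.225-s[1]*.974).round(4),r[q].std())
print(arm.read_state()["clock"])
```

```text
valid 0.9947089947089947
716
lid plane [-2.00000e-03  1.50000e-03  4.37326e+01] slope along box x -0.002 1.429566628190635
32.425
```

The lid plane is level (slope −0.002 rad) at z≈43.7 mm, which means it's shut. The lifter is flat and centred on its mat, the bystanders are at the same pixels as at the start, and the arm is clear. I'm handing in.

```bash
python3 -c "
from bench import arm
print(arm.job_done())"
```

```text
the job is handed in; nothing more can be done
None
```

I carried the plate on the lifter's blade from the rack into the box, laid the lifter back on its mat, shut the lid and handed the job in at about 32.4 s. No verdict is reported, so these are my own last checks:

- **Plate:** it lay level on both foam strips, with its top at about 20 mm. Most readings put it within about 3–4 mm of the box's centre. The one outlier, measured from the hinge line, read 8 mm along; I trusted the others, and it is still within the 15 mm limit. I couldn't see the plate once the lid was shut, so I didn't check it again.
- **Lid:** shut, with a measured slope of about 0.002 rad.
- **Lifter:** flat on the mat and parallel to it within about 0.5°. Its middle is about 4 mm from the mat's centre.
- **Other things on the bench:** the punch, blue weight and brush pot looked to be at the same place in the top picture as at the start. I compared them by eye only.
- **Robot:** the arm was clear of everything. The last tool force was about 1 N, the same as the sensor's noise.

My first fit of the lid's depth failed because the sampled area took in points off the lid. A second fit on only the lid's points gave the slope above.

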